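# Hang the frying baskets to drain

## Task

The two frying baskets have just been rinsed: hang each one by its handle on the hook of the draining stand whose drip tray has its shape, the round basket over the round tray and the square basket over the square tray. Leave both hanging freely and straight from the peak of their handles, and do not shift or knock over the bottle, the shaker, the jar and the carton.

Things in the scene. Friction and masses are not known exactly. Their poses are not given: they have to be found in the camera images.
- round_basket_centre (a point): round (95 mm wide) open wire frying basket of dark steel, 75 mm tall, 0.18 to 0.34 kg, standing upright at the start. A rigid arched handle of bare steel spans its mouth and peaks 150 mm above the underside (bar's centre line). Point: on the basket's upright axis, 75 mm above the underside, level with the rim. z up; the handle lies in the y-z plane: its bar runs along y
- round_handle_top (a point): peak of the round basket's handle: centre line of the round bar (9 mm thick), on the basket's axis; axes as the basket's. From here the bar slopes down evenly both ways, 12 mm lower at y = +-43 mm, then bends into two upright legs at y = +-49 mm. The opening below the bar is about 65 mm high and 89 mm wide
- square_basket_centre (a point): square (90 by 90 mm) open wire frying basket of dark steel, 75 mm tall, 0.18 to 0.34 kg, standing upright at the start. A rigid arched handle of bare steel spans its mouth and peaks 150 mm above the underside (bar's centre line). Point: on the basket's upright axis, 75 mm above the underside, level with the rim. z up; the handle lies in the y-z plane: its bar runs along y
- square_handle_top (a point): peak of the square basket's handle: centre line of the round bar (9 mm thick), on the basket's axis; axes as the basket's. From here the bar slopes down evenly both ways, 12 mm lower at y = +-43 mm, then bends into two upright legs at y = +-49 mm. The opening below the bar is about 65 mm high and 89 mm wide
- round_stand: steel draining stand, fixed to the table, with a round (160 mm wide) drip tray 18 mm high. Origin: on the table at the tray's centre, z up, axes as the hook's. A 14 mm upright post at x = +105 mm, 222 mm tall, carries the hook's rod; with the rod's ends (224 mm above the table) it is the highest part
- round_hook (a point): seat of the hook above the round tray's centre: top of the 8 mm rod at its lowest bend, 204 mm above the table. z up; the hook opens upwards, its tip points to -x: the rod rises 20 mm from the seat to the tip, 16 mm out in -x, and slopes up 20 mm the other way to the post at x = +105 mm. A basket hung here has its bar along y, the peak's centre line about 9 mm above this point
- square_stand: steel draining stand, fixed to the table, with a square (150 by 150 mm) drip tray 18 mm high. Origin: on the table at the tray's centre, z up, axes as the hook's. A 14 mm upright post at x = +105 mm, 222 mm tall, carries the hook's rod; with the rod's ends (224 mm above the table) it is the highest part
- square_hook (a point): seat of the hook above the square tray's centre: top of the 8 mm rod at its lowest bend, 204 mm above the table. z up; the hook opens upwards, its tip points to -x: the rod rises 20 mm from the seat to the tip, 16 mm out in -x, and slopes up 20 mm the other way to the post at x = +105 mm. A basket hung here has its bar along y, the peak's centre line about 9 mm above this point
- bottle_centre (a point): amber glass bottle, 56 mm wide, 200 mm tall, standing, bystander; centre, half-way up
- shaker_centre (a point): clear jar-shaped shaker with steel cap, 52 mm wide, 80 mm tall, standing, bystander; centre, half-way up
- jar_centre (a point): green glass jar with steel lid, 60 mm wide, 110 mm tall, standing, bystander; centre, half-way up
- carton_centre (a point): small cardboard carton, 70 x 100 x 65 mm (x, y, z), bystander; centre, half-way up
Things that resemble listed ones, but are neither listed nor needed, are in the scene too. What is shaped like the part that bears square_basket_centre but pink is not meant. What is shaped like the part that bears round_basket_centre but green or red is not meant.

How it is judged:
At the end, for the whole second after the job is handed in: Each basket hangs on the hook over the tray of its own shape: the peak of its handle (bar centre line) within 22 mm of the seat of that hook, its centre within 30 mm (sideways) of the hook's seat and more than 115 mm above the table, and the basket tilted less than 0.25 rad (distance between round_handle_top and round_hook below 0.022 m and horizontal distance between round_basket_centre and round_hook below 0.03 m and height (world z) of each of round_basket_centre, square_basket_centre above 0.115 m and angle between each of round_basket_centre, square_basket_centre's own z axis and vertical below 0.25 rad and distance between square_handle_top and square_hook below 0.022 m and horizontal distance between square_basket_centre and square_hook below 0.03 m); the robot touches nothing.
It fails at once if the bottle is shifted by more than 25 mm or knocked over (distance of bottle_centre from where it was at the start of the episode above 0.025 m or angle between bottle_centre's own z axis and vertical above 0.5 rad).
It fails at once if the shaker is shifted by more than 25 mm or knocked over (distance of shaker_centre from where it was at the start of the episode above 0.025 m or angle between shaker_centre's own z axis and vertical above 0.5 rad).
It fails at once if the jar is shifted by more than 25 mm or knocked over (distance of jar_centre from where it was at the start of the episode above 0.025 m or angle between jar_centre's own z axis and vertical above 0.5 rad).
It fails at once if the carton is shifted by more than 25 mm or knocked over (distance of carton_centre from where it was at the start of the episode above 0.025 m or angle between carton_centre's own z axis and vertical above 0.5 rad).
It also fails if it takes over 67 s, if anything falls off the work surface, if the arm or the gripper's body presses on something with over 40 N, if the wrist force passes 120 N, or if a joint passes its speed limit or range.

## Robot

A 7-joint arm with a two-finger parallel gripper is mounted at the origin on the work surface. World frame = base frame: x ahead of the robot, y to its left, z up, the work surface at z = 0. Lengths are in m, angles in rad, forces in N, time in s.
With the tool pointing down it reaches from about 0.35 to 0.9 m from the base axis. Payload 8.1 kg.
Tool frame: the origin (TCP) lies at the centre of the arm's flange, where the gripper is bolted on; the fingertips stand 173 mm ahead of it and the grasp point (between the pads) lies 155 mm ahead of it; z points along the fingers, y is the direction in which the jaws open and shut (so a half turn about z gives the same grasp; the last joint's range is limited). The gripper opens to 85 mm and grips with 20 to 120 N. Pads are 22 mm wide; open, the fingers measure 114 mm over their backs; the gripper's body (76 mm by 85 mm) begins 54 mm behind the grasp point. The pads swing forward as they close: fully open they stand 13 mm farther back than shut.
Start: joints at [-0.103, 0.434, 0.025, 1.573, -0.012, 1.134, -0.075], TCP at [0.625, -0, 0.405] pointing down, gripper open.
Joint ranges: [-2.62, 2.62], [-0.44, 2.09], [-1.27, 1.32], [0.08, 2.57], [-1.32, 4.46], [0.12, 2], [-2.74, 2.74]. Speed limits (rad/s): [2.22, 2.22, 3.01, 3.01, 3.14, 3.14, 3.14].

## Interface

Orientations are given as [roll, pitch, yaw] about the fixed x, y, z axes, in that order (R = Rz(yaw) Ry(pitch) Rx(roll)).
In Python, from bench import env, eyes, workorder gives the robot as it stands.
- The arm moves only by the tool drive_tool, never from a script. Its argument "targets" is a list of rows, each an object with "offset": the shift along the tool's x, y, z in cm, a list of three; "twist": the turn about the tool's z in rad. In form: [{"offset": [dx, dy, dz], "twist": twist}, ...]. A call has 1 to 8 rows; each row shifts and turns the pose as measured when the row begins, along the tool's axes as they then stand; what a row does not reach is not made up. A row lasts 1/8 s, in which the tool goes at most 62.5 mm and 10.7 degrees, less where a joint would pass 70% of its speed; a pose out of reach is approached as far as the arm can. A call with a gripper value outside its range is refused whole. "jaw" is the closure, from 0 (fully open) to 1 (shut), set as the call begins (left out, the last holds). The fingers move at their own pace and stop on an object; "grip_force" is the grip in N (left out, the last holds). Time passes only in rows, so rows that do not move let the fingers close. It gives the time, the measured TCP pose, the force and the opening at its end, in the units of the state.
- env.sense(): the state, without advancing time (a new reading comes with each control period).
- eyes.snapshot(name): name is "scene" or "side" or "wrist"; returns the picture (384x512x3 uint8, red, green, blue); there is no depth.
- eyes.get_calibration(name): a dict with "vertical_fov" (degrees; the focal length in pixels is half the picture's height over the tangent of half this angle, whatever the lens; pixels are square), "cx", "cy" (the principal point, pixels), "camera_from_world" (4x4, takes a point from world to camera coordinates); the wrist camera has in their place "hand_eye" (4x4, takes a point from camera to tool coordinates, whose origin is the TCP and whose axes are the flange's). Camera axes: x right, y down, z forward; pixel columns grow to the right and rows downward; lengths in m; the calibration is good to about 2 mm. A picture is of the moment at which its call begins: read the wrist's pose just before it. get_calibration takes no time and is no camera call.
- workorder.sign_off(): hands the job in, once; it reports no verdict.
The state is a dict: "time": time; "joint_pos": joint angles; "dq": joint speeds; "tau": joint torques, N m; "eef_pos": TCP position; "orientation": TCP orientation; "wrist_force": force on the tool from outside, world axes, zero at the start; "wrist_torque": the same for the moment, N m; "opening": finger opening in m.
Only numpy, scipy, OpenCV 4.12 (cv2) and the standard library are available. Lean on these libraries where they do the work, as an engineer would, in place of code of your own. Each camera call takes 0.05 s, during which the arm holds its last target.

## Working session

There is one attempt and no reset: what is moved stays moved. The work goes in short steps, Python scripts to look and compute and a tool call to move; the robot and the scene stay as the last step left them, time stands still between calls to the robot, and variables do not carry over. Pictures are saved under pics/ and viewed, and the job is handed in when it is done.

Besides the shell and the picture viewer there is one more tool, called after "Emit:" as name(argument=value, ...) on one line, values as JSON. drive_tool: Moves the arm, as the interface text tells. Its arguments: {"type":"object","properties":{"targets":{"type":"array","items":{"type":"object","properties":{"offset":{"type":"array","items":{"type":"number"}},"twist":{"type":"number"}}}},"jaw":{"type":"number"},"grip_force":{"type":"number"}},"required":["targets"]}

```bash
ls; mkdir -p pics; python3 - <<'E'
from bench import env, eyes, workorder
import cv2, json, numpy as np
s=env.sense(); print({k:np.round(v,4).tolist() for k,v in s.items()})
for n in("scene","side","wrist"):
    im=eyes.snapshot(n); cv2.imwrite(f"pics/{n}0.png",im[:,:,::-1]); 
    c=eyes.get_calibration(n); print(n,{k:np.round(v,4).tolist() if not isinstance(v,str) else v for k,v in c.items()})
E
```

```text
pics
{'time': 0.0, 'joint_pos': [-0.1026, 0.4352, 0.025, 1.5741, -0.0116, 1.134, -0.0751], 'dq': [-0.0008, -0.0008, -0.0003, 0.001, 0.0008, 0.0006, -0.0], 'tau': [0.0001, -67.0461, 1.0253, -31.6204, 0.0155, 0.0126, -0.0], 'eef_pos': [0.6248, -0.0, 0.4039], 'orientation': [-3.14, 0.0001, 1.5707], 'wrist_force': [0.111, -0.4468, -0.1627], 'wrist_torque': [-0.0188, -0.0031, 0.0111], 'opening': 0.0853}
scene {'vertical_fov': 45.8796, 'cx': 252.5367, 'cy': 193.5072, 'camera_from_world': [[-0.4828, 0.8757, 0.003, 0.2716], [0.6797, 0.3769, -0.6292, -0.2975], [-0.5522, -0.3017, -0.7772, 1.8205], [0.0, 0.0, 0.0, 1.0]]}
side {'vertical_fov': 47.8535, 'cx': 261.0845, 'cy': 186.0956, 'camera_from_world': [[-0.8923, -0.4514, 0.0064, 0.5038], [-0.3588, 0.7004, -0.617, 0.2662], [0.274, -0.5528, -0.787, 1.046], [0.0, 0.0, 0.0, 1.0]]}
wrist {'vertical_fov': 59.6733, 'cx': 255.4353, 'cy': 189.0236, 'hand_eye': [[-0.0001, -0.9521, -0.3057, 0.079], [1.0, 0.0001, -0.0009, 0.0011], [0.0009, -0.3057, 0.9521, 0.0309], [0.0, 0.0, 0.0, 1.0]]}
```

View pics/scene0.png

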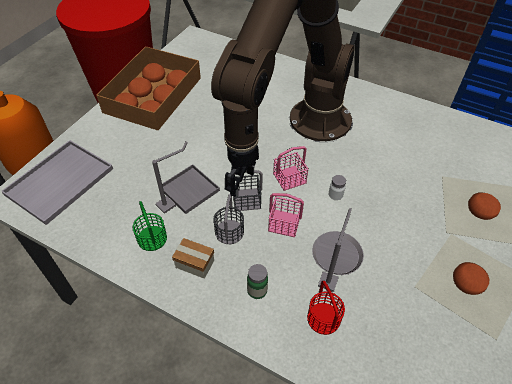

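View pics/side0.png

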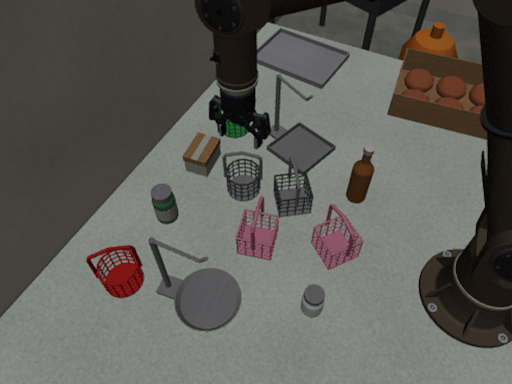

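View pics/wrist0.png

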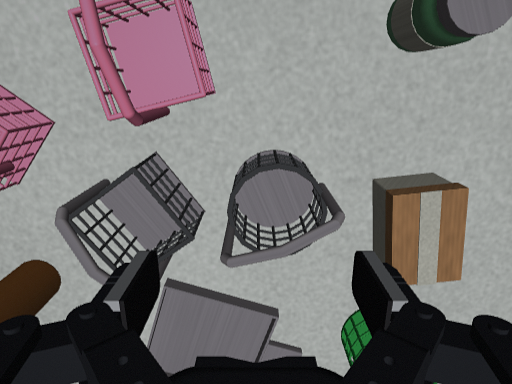

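```bash
cat > h.py <<'E'
import numpy as np, cv2
from scipy.spatial.transform import Rotation as R
from bench import env, eyes, workorder
CAL={n:eyes.get_calibration(n) for n in("scene","side","wrist")}
def f(n): return 192/np.tan(np.radians(CAL[n]["vertical_fov"])/2)
def cfw(n,s=None):
    c=CAL[n]
    if n!="wrist": return np.array(c["camera_from_world"])
    T=np.eye(4);T[:3,:3]=R.from_euler("xyz",s["orientation"]).as_matrix();T[:3,3]=s["eef_pos"]
    return np.linalg.inv(T@np.array(c["hand_eye"]))
def proj(n,p,s=None):
    p=np.atleast_2d(p);M=cfw(n,s);q=p@M[:3,:3].T+M[:3,3]
    return q[:,:2]/q[:,2:]*f(n)+[CAL[n]["cx"],CAL[n]["cy"]]
def ray(n,uv,s=None):
    M=cfw(n,s);d=np.array([(uv[0]-CAL[n]["cx"])/f(n),(uv[1]-CAL[n]["cy"])/f(n),1])
    Ri=M[:3,:3].T; return -Ri@M[:3,3],Ri@d
def atz(n,uv,z,s=None):
    o,d=ray(n,uv,s); return o+d*(z-o[2])/d[2]
def tri(obs):
    A=np.zeros((3,3));b=np.zeros(3)
    for n,uv,s in obs:
        o,d=ray(n,uv,s);d=d/np.linalg.norm(d);P=np.eye(3)-np.outer(d,d);A+=P;b+=P@o
    x=np.linalg.solve(A,b); return x,[np.round(proj(n,x,s)[0]-uv,1).tolist() for n,uv,s in obs]
def crop(im,x0,y0,x1,y1,k,name):
    c=cv2.resize(im[y0:y1,x0:x1],None,fx=k,fy=k,interpolation=cv2.INTER_CUBIC)[:,:,::-1].copy()
    for x in range((x0+9)//10*10,x1,10):
        cv2.line(c,((x-x0)*k,0),((x-x0)*k,4 if x%50 else 12),(0,0,255),1)
        if x%20==0: cv2.putText(c,str(x),((x-x0)*k-8,22),0,.35,(0,0,255),1)
    for y in range((y0+9)//10*10,y1,10):
        cv2.line(c,(0,(y-y0)*k),(4,(y-y0)*k),(0,0,255),1)
        if y%20==0: cv2.putText(c,str(y),(6,(y-y0)*k+4),0,.35,(0,0,255),1)
    cv2.imwrite("pics/"+name,c)
E
python3 - <<'E'
from h import *
a=cv2.imread("pics/scene0.png")[:,:,::-1];b=cv2.imread("pics/side0.png")[:,:,::-1]
crop(a,130,130,280,250,5,"c1.png");crop(b,210,60,350,210,4,"c2.png");crop(b,140,225,260,335,5,"c3.png");crop(a,290,190,390,300,5,"c4.png")
E
```

```text
(no output)
```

View pics/c1.png

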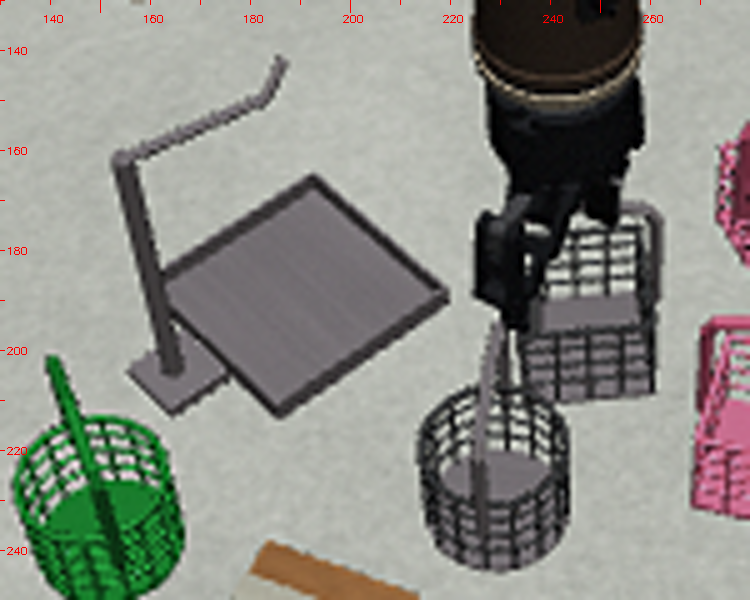

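View pics/c2.png

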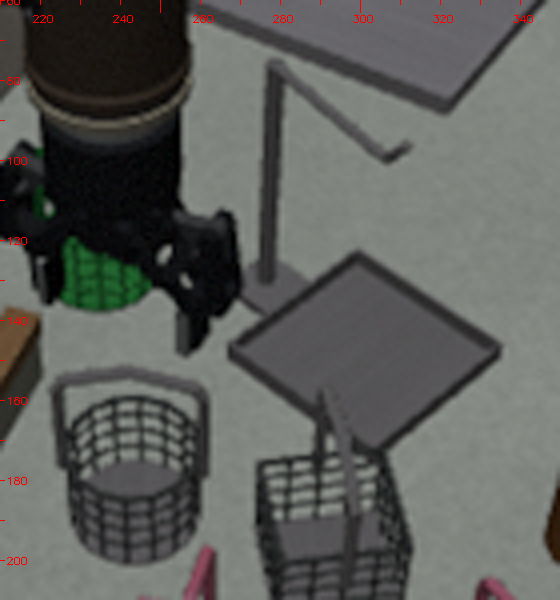

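View pics/c3.png

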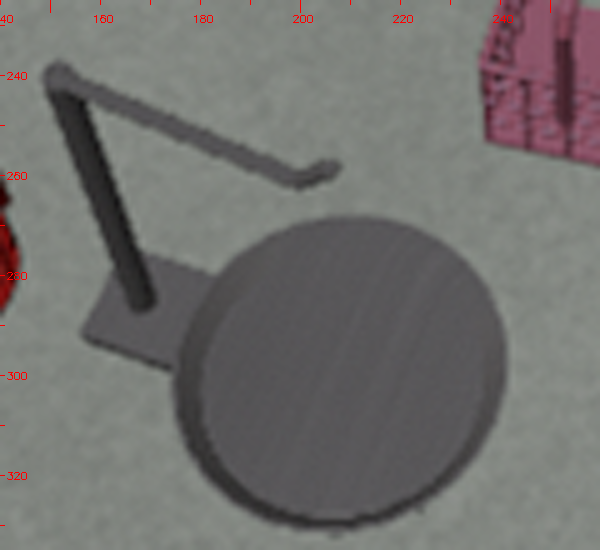

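View pics/c4.png

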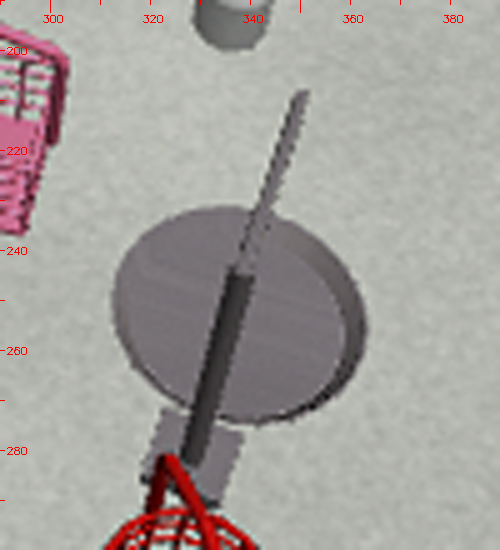

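```bash

python3 - <<'E'
from h import *
a=cv2.imread("pics/wrist0.png")[:,:,::-1];b=cv2.imread("pics/side0.png")[:,:,::-1]
crop(a,40,140,240,290,4,"c5.png");crop(a,210,140,350,280,4,"c6.png");crop(b,265,145,325,225,7,"c7.png")
np.set_printoptions(precision=4,suppress=True)
P=lambda *o:print(*tri([(n,uv,None) for n,uv in o]))
P(("scene",(338,243.5)),("side",(151.5,240)));P(("scene",(350.5,209)),("side",(206,258.5)))
P(("scene",(154.5,161.5)),("side",(279,77)));P(("scene",(186,142.5)),("side",(310.5,96.5)));P(("scene",(182,150)),("side",(306,99.5)))
s=env.sense();print(s["time"])
E
```

```text
[0.6612 0.3094 0.2188] [[-0.2, -0.2], [-0.3, 0.3]]
[0.5394 0.2965 0.2204] [[-0.3, -0.3], [-0.4, 0.5]]
[ 0.6562 -0.2889  0.2177] [[-0.0, -0.1], [-0.1, 0.1]]
[ 0.5443 -0.2495  0.2205] [[-0.0, -0.1], [-0.1, 0.1]]
[ 0.5592 -0.2582  0.1969] [[-0.1, -0.3], [-0.2, 0.3]]
0.15
```

View pics/c5.png

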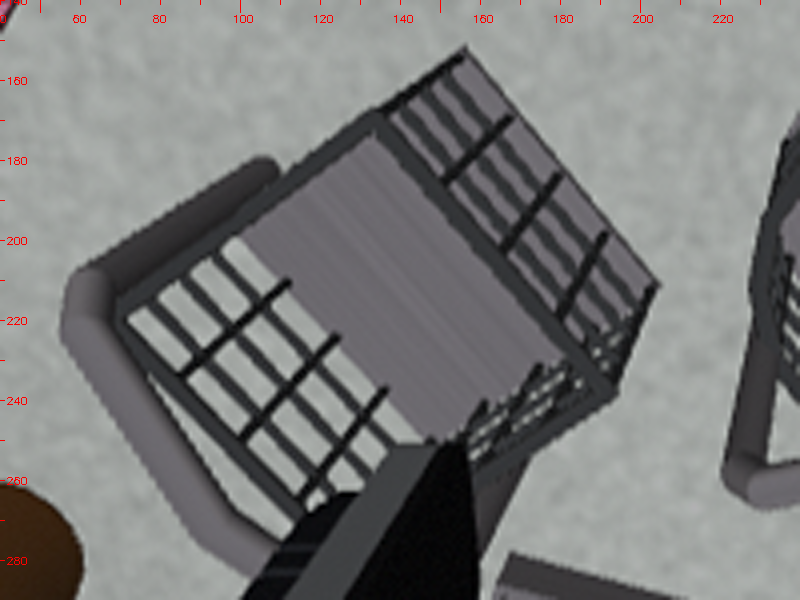

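View pics/c6.png

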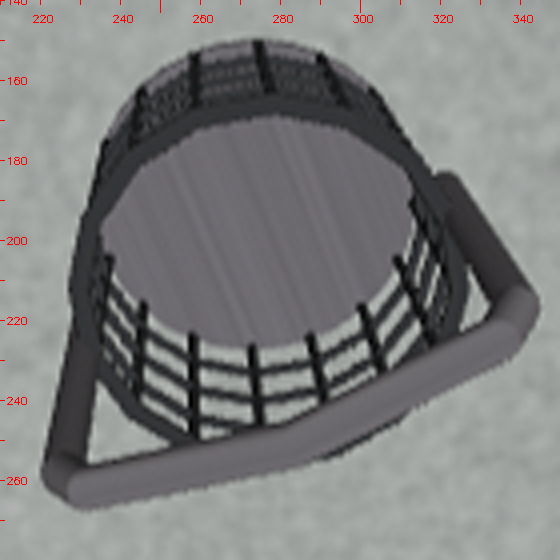

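View pics/c7.png

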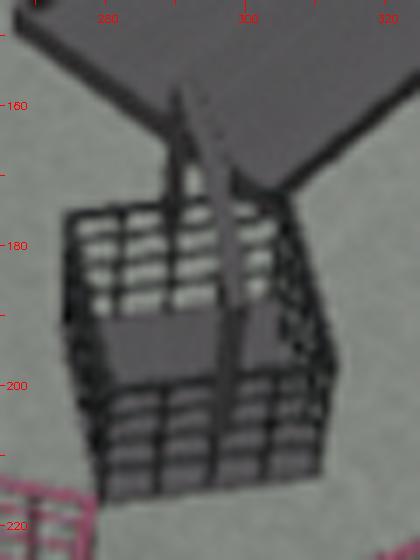

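```bash

cat > fit.py <<'E'
from h import *
from scipy.optimize import least_squares
def place(p,x,y,yaw):
    c,s=np.cos(yaw),np.sin(yaw);p=np.array(p,float)
    return np.array([x+c*p[0]-s*p[1],y+s*p[0]+c*p[1],p[2]])
def fitb(obs,x0):
    fn=lambda v:np.concatenate([(proj(n,place(p,*v),s)[0]-uv)*(.4 if n=="wrist" else 1) for n,p,uv,s in obs])
    r=least_squares(fn,x0,loss="soft_l1");
    for (n,p,uv,s) in obs: print(n,p,uv,np.round(proj(n,place(p,*r.x),s)[0]-uv,1))
    print("-> ",np.round(r.x,4)); return r.x
def wire(h,kind):
    L=[[(0,-.049,.075),(0,-.049,.13),(0,-.043,.138),(0,0,.15),(0,.043,.138),(0,.049,.13),(0,.049,.075)]]
    for z in(0,.075):
        if kind=="r": L.append([(.0475*np.cos(t),.0475*np.sin(t),z) for t in np.linspace(0,2*np.pi,25)])
        else: L.append([(a*.045,b*.045,z) for a,b in((1,1),(1,-1),(-1,-1),(-1,1),(1,1))])
    return L
def hook(kind):
    L=[[(-.016,0,.22),(0,0,.2),(.105,0,.22),(.105,0,0)]]
    if kind=="r": L.append([(.08*np.cos(t),.08*np.sin(t),.018) for t in np.linspace(0,2*np.pi,33)])
    else: L.append([(a*.075,b*.075,.018) for a,b in((1,1),(1,-1),(-1,-1),(-1,1),(1,1))])
    return L
def draw(im,n,L,v,s=None,col=(255,255,0),k=1,o=(0,0)):
    for l in L:
        q=proj(n,[place(p,*v) for p in l],s); cv2.polylines(im,[np.round((q+.5-np.array(o))*k).astype(int)],False,col,1)
E
python3 - <<'E'
from fit import *
s=dict(env.sense())
e=.047;z=.137
print("round");rb=fitb([("wrist",(0,e,z),(338,214),s),("wrist",(0,-e,z),(229,259),s),("wrist",(0,0,.15),(286,249),s),
("side",(0,e,z),(215,157),None),("side",(0,-e,z),(260,157),None),("side",(0,0,.15),(242,153.5),None)],[.65,-.05,1.5])
print("sq")
best=fitb([("wrist",(0,e,z),(64,212),s),("wrist",(0,0,.15),(97,268),s),("side",(0,e,z),(298,187),None),("side",(0,-e,z),(290.5,159),None),("scene",(0,e,z),(261,172),None)],[.55,-.05,0])
print("rs")
e=.105
rs=fitb([("scene",(.105,0,.219),(338,243.5),None),("side",(.105,0,.219),(151.5,240),None),("scene",(-.016,0,.22),(350.5,209),None),("side",(-.016,0,.22),(206,258.5),None),("side",(0,0,.2),(199.5,261.5),None)],[.555,.3,0])
ss=fitb([("scene",(.105,0,.219),(154.5,161.5),None),("side",(.105,0,.219),(279,77),None),("scene",(-.016,0,.22),(186,142.5),None),("side",(-.016,0,.22),(310.5,96.5),None),("side",(0,0,.2),(306,99.5),None),("scene",(0,0,.2),(182,150),None)],[.555,-.25,0])
np.savez("poses.npz",rb=rb,sb=best,rs=rs,ss=ss)
for n in("scene","side","wrist"):
    im=cv2.imread(f"pics/{n}0.png"); st=s if n=="wrist" else None
    x0,y0,x1,y1={"scene":(110,120,380,310),"side":(130,60,360,340),"wrist":(0,0,512,384)}[n]; k=1 if n=="wrist" else (2 if n=="side" else 2)
    c=cv2.resize(im[y0:y1,x0:x1],None,fx=k,fy=k)
    for v,L in((rb,wire(0,"r")),(best,wire(0,"s")),(rs,hook("r")),(ss,hook("s"))): draw(c,n,L,v,st,(0,255,255),k,(x0,y0))
    cv2.imwrite(f"pics/o_{n}.png",c)
E
```

```text
round
wrist (0, 0.047, 0.137) (338, 214) [0.7 0.4]
wrist (0, -0.047, 0.137) (229, 259) [-0.3  3.4]
wrist (0, 0, 0.15) (286, 249) [-2.3 -2.2]
side (0, 0.047, 0.137) (215, 157) [ 7.3 -0.3]
side (0, -0.047, 0.137) (260, 157) [-1.9  0.2]
side (0, 0, 0.15) (242, 153.5) [-2.   0.1]
->  [ 0.6463 -0.0377 -1.1167]
sq
wrist (0, 0.047, 0.137) (64, 212) [-3.4  0.8]
wrist (0, 0, 0.15) (97, 268) [-3.  -0.4]
side (0, 0.047, 0.137) (298, 187) [-2.4 -1.2]
side (0, -0.047, 0.137) (290.5, 159) [-0.5 -1.2]
scene (0, 0.047, 0.137) (261, 172) [0.2 1.2]
->  [ 0.5029 -0.0553  0.5739]
rs
scene (0.105, 0, 0.219) (338, 243.5) [-0.1 -0.6]
side (0.105, 0, 0.219) (151.5, 240) [0.2 0.4]
scene (-0.016, 0, 0.22) (350.5, 209) [-0.5 -0.2]
side (-0.016, 0, 0.22) (206, 258.5) [-0.5  0.4]
side (0, 0, 0.2) (199.5, 261.5) [-0.2 -0.3]
->  [0.5557 0.2978 0.1089]
scene (0.105, 0, 0.219) (154.5, 161.5) [-0.4  0. ]
side (0.105, 0, 0.219) (279, 77) [-0.6 -0.5]
scene (-0.016, 0, 0.22) (186, 142.5) [-0.  -0.2]
side (-0.016, 0, 0.22) (310.5, 96.5) [0.3 0.2]
side (0, 0, 0.2) (306, 99.5) [-0.3  0.1]
scene (0, 0, 0.2) (182, 150) [ 0.6 -0.8]
->  [ 0.5585 -0.2552 -0.3259]
```

```bash

cat > run1.py <<'E'
from fit import *
s=dict(env.sense())
e=.046;z=.1355
print("round");rb=fitb([("wrist",(0,e,z),(338,216),s),("wrist",(0,-e,z),(229,259),s),("wrist",(0,0,.15),(286,250),s),
("side",(0,e,z),(224,156.5),None),("side",(0,-e,z),(260.5,156.5),None),("side",(0,0,.15),(242.5,153),None)],[.65,-.05,-1.5])
print("sq")
best=fitb([("wrist",(0,e,z),(63,213),s),("side",(0,e,z),(297.5,187),None),("side",(0,-e,z),(290.5,158),None),("scene",(0,e,z),(261,172),None),
("side",(.045,.045,0),(280,217),None),("wrist",(.045,.045,.075),(135,169),s),("wrist",(.045,.045,0),(156,152),s),("wrist",(.045,-.045,0),(204,211),s),("wrist",(.045,-.045,0.075),(193,238),s)],[.55,-.05,0.57])
d=np.load("poses.npz");rs=d["rs"];ss=d["ss"]
np.savez("poses.npz",rb=rb,sb=best,rs=rs,ss=ss)
for n in("scene","side","wrist"):
    im=cv2.imread(f"pics/{n}0.png"); st=s if n=="wrist" else None
    x0,y0,x1,y1={"scene":(110,120,380,310),"side":(130,60,360,340),"wrist":(0,0,512,384)}[n]; k=1 if n=="wrist" else (2 if n=="side" else 2)
    c=cv2.resize(im[y0:y1,x0:x1],None,fx=k,fy=k)
    for v,L in((rb,wire(0,"r")),(best,wire(0,"s")),(rs,hook("r")),(ss,hook("s"))): draw(c,n,L,v,st,(0,255,255),k,(x0,y0))
    cv2.imwrite(f"pics/o_{n}.png",c)
E
python3 run1.py
```

```text
round
wrist (0, 0.046, 0.1355) (338, 216) [-1.7  1.6]
wrist (0, -0.046, 0.1355) (229, 259) [-0.   3.8]
wrist (0, 0, 0.15) (286, 250) [-3.2 -0.5]
side (0, 0.046, 0.1355) (224, 156.5) [-0.7 -0.1]
side (0, -0.046, 0.1355) (260.5, 156.5) [-2.2  0.8]
side (0, 0, 0.15) (242.5, 153) [-1.9  0.1]
->  [ 0.6457 -0.0399 -1.1306]
sq
wrist (0, 0.046, 0.1355) (63, 213) [-3.3  3.4]
side (0, 0.046, 0.1355) (297.5, 187) [-0.6 -1.5]
side (0, -0.046, 0.1355) (290.5, 158) [0.1 0.2]
scene (0, 0.046, 0.1355) (261, 172) [-0.5  0.6]
side (0.045, 0.045, 0) (280, 217) [-2.9  0.4]
wrist (0.045, 0.045, 0.075) (135, 169) [-2.1 -2.7]
wrist (0.045, 0.045, 0) (156, 152) [ 0.2 -1.7]
wrist (0.045, -0.045, 0) (204, 211) [0.1 0.6]
wrist (0.045, -0.045, 0.075) (193, 238) [-0.1  1.8]
->  [ 0.5011 -0.0575  0.5979]
```

View pics/o_scene.png

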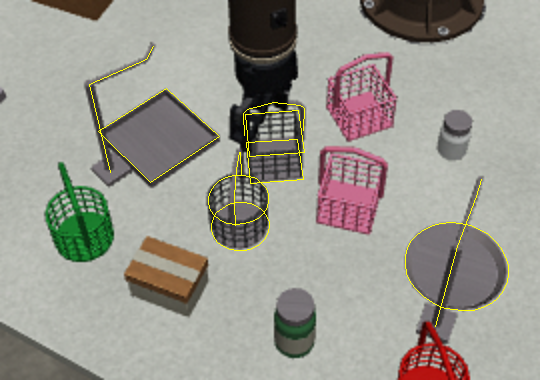

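View pics/o_side.png

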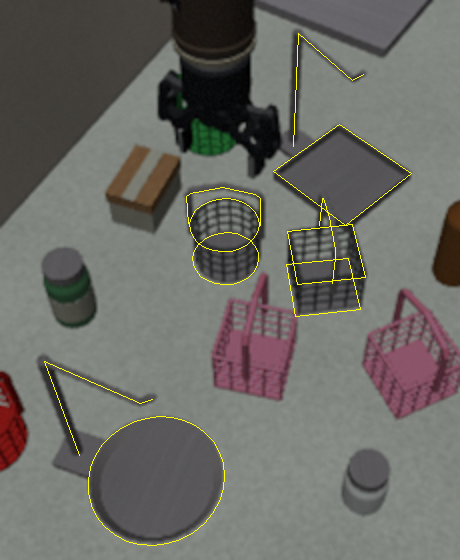

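View pics/o_wrist.png

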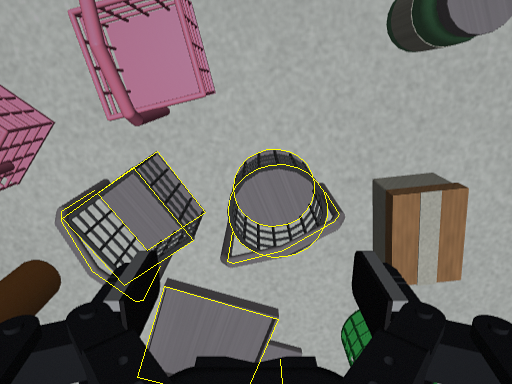

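```bash

python3 - <<'E'
from fit import *
np.set_printoptions(precision=3,suppress=True)
for n,uv,z in(("bottle",(356,194),0),("shaker",(312,310),0),("jar",(167,214),0),("pinkA bar",(260,218),.15),("pinkB bar",(342,224),.15),("red",(105,253),.15),("carton",(204,148),.065)): print(n,atz("side",uv,z))
d=np.load("poses.npz")
for b,h,sg in(("rb","rs",1),("sb","ss",1)):
    v=d[b];g=place((0,sg*.027,.15-.0075),*v); hv=d[h]; 
    print(b,"grasp",g,"psi",v[2]+np.pi/2,"mod",(v[2]+np.pi/2)%np.pi,"hook grasp",place((0,sg*.027,0),*hv),"psi",hv[2]+np.pi/2)
E
```

```text
bottle [ 0.347 -0.17  -0.   ]
shaker [0.326 0.205 0.   ]
jar [0.787 0.133 0.   ]
pinkA bar [0.509 0.118 0.15 ]
pinkB bar [0.334 0.047 0.15 ]
red [0.768 0.354 0.15 ]
carton [ 0.789 -0.076  0.065]
rb grasp [ 0.67  -0.028  0.142] psi 0.44020626137066254 mod 0.44020626137066254 hook grasp [0.553 0.325 0.   ] psi 1.679681048657961
sb grasp [ 0.486 -0.035  0.142] psi 2.1686901907808696 mod 2.1686901907808696 hook grasp [ 0.567 -0.23   0.   ] psi 1.2449163667359
```

Candidates at scene pixels:
- **Round basket:** dark (229,225), green (149,230), red (325,310).
- **Square basket:** dark (248,190), pink (291,170), pink (285,215).

I choose the two dark ones. Crops c5 and c6 confirm them: a dark wire square basket and a dark wire round basket, each with a bare steel handle. The overlays show the fits lie within a few pixels.

Emit:
drive_tool(targets=[{"offset":[0,0,0],"twist":0.16},{"offset":[0,0,0],"twist":0.16},{"offset":[0,0,0],"twist":0.16},{"offset":[0,0,0],"twist":0.16},{"offset":[0,0,0],"twist":0.16},{"offset":[0,0,0],"twist":0.16},{"offset":[0,0,0],"twist":0.16},{"offset":[2.8,4.5,0],"twist":0}], jaw=0, grip_force=100)

```text
time: 1.15
eef_pos: [0.6667, -0.0269, 0.4012]
orientation: [-3.136, 0.007, 0.418]
wrist_force: [1.2, -0.7, -0.6]
opening: 0.0852
```

```bash

cat > look.py <<'E'
from fit import *
import sys
def look(tag,which,n="wrist"):
    s=dict(env.sense()); im=eyes.snapshot(n); cv2.imwrite(f"pics/{tag}.png",im[:,:,::-1])
    c=im[:,:,::-1].copy(); d=np.load("poses.npz")
    for b in which: draw(c,n,wire(0,"r") if b=="rb" else wire(0,"s") if b=="sb" else hook("r") if b=="rs" else hook("s"),d[b],s,(0,255,255))
    cv2.imwrite(f"pics/{tag}_o.png",c); np.save(f"pics/{tag}.npy",s,allow_pickle=True); print({k:np.round(s[k],4).tolist() for k in("time","eef_pos","orientation","joint_pos","opening")})
if __name__=="__main__": look(sys.argv[1],sys.argv[3:],sys.argv[2])
E
python3 look.py w1 wrist rb
```

```text
{'time': 1.15, 'eef_pos': [0.6667, -0.0269, 0.4012], 'orientation': [-3.1359, 0.0069, 0.4175], 'joint_pos': [-0.2242, 0.5161, 0.2923, 1.4756, -0.1566, 1.1815, -1.0604], 'opening': 0.0852}
```

View pics/w1_o.png

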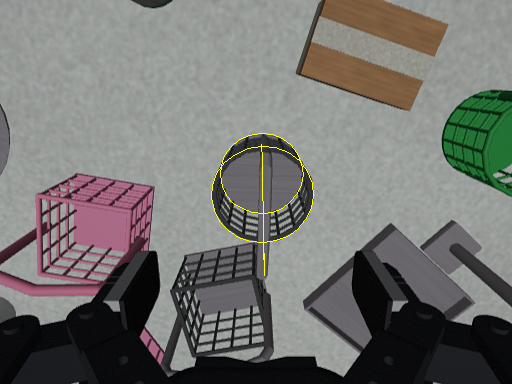

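```bash
python3 - <<'E'
from h import *
crop(cv2.imread("pics/w1.png")[:,:,::-1],200,120,330,290,3,"c8.png")
crop(cv2.imread("pics/w1_o.png")[:,:,::-1],200,120,330,290,3,"c9.png")
a=cv2.imread("pics/c8.png");b=cv2.imread("pics/c9.png");cv2.imwrite("pics/c8.png",np.hstack([a,b]))
E
```

```text
(no output)
```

View pics/c8.png

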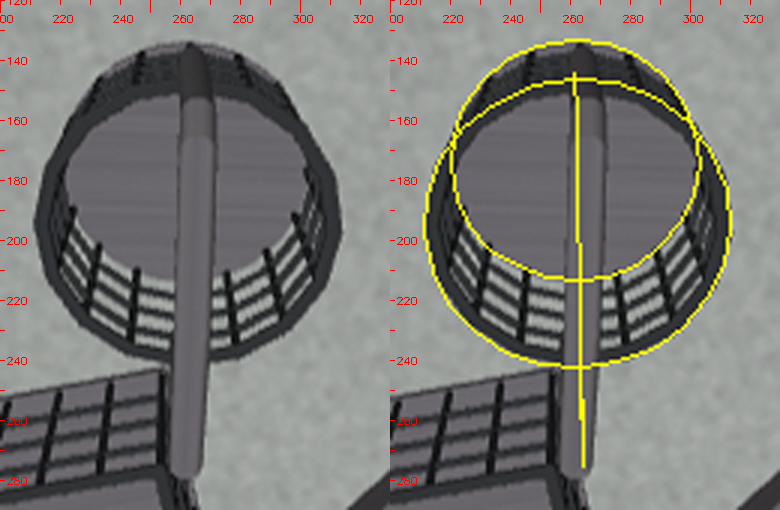

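```bash
python3 - <<'E'
from fit import *
d=dict(np.load("poses.npz"));s=np.load("pics/w1.npy",allow_pickle=True).item()
for p in((0,.046,.1355),(0,0,.15),(0,-.046,.1355)):print(np.round(proj("wrist",place(p,*d["rb"]),s),1))
v=fitb([("wrist",(.0475,0,.075),(314,196),s),("wrist",(-.0475,0,.075),(212,196),s),("wrist",(0,-.0475,.075),(262,241),s),("wrist",(0,.046,.1355),(265,160),s),("wrist",(0,-.046,.1355),(262,275),s)],d["rb"])
d["rb"]=v;np.savez("poses.npz",**d)
g=place((0,.027,.1425),*v);psi=s["orientation"][2];dx=g[:2]-s["eef_pos"][:2]
print(g,"psi err",v[2]+np.pi/2-psi);p=v[2]+np.pi/2
print("offset cm after twist",100*(dx@[np.cos(p),np.sin(p)]),100*(dx@[np.sin(p),-np.cos(p)]),"dz",100*(s["eef_pos"][2]-g[2]-.155))
E
```

```text
[[261.2 163.4]]
[[262.5 230.4]]
[[263.2 274.7]]
wrist (0.0475, 0, 0.075) (314, 196) [-0.4 -0.3]
wrist (-0.0475, 0, 0.075) (212, 196) [-0.3 -1.4]
wrist (0, -0.0475, 0.075) (262, 241) [-0.1  0.1]
wrist (0, 0.046, 0.1355) (265, 160) [-0.1  2.5]
wrist (0, -0.046, 0.1355) (262, 275) [ 0.8 -1. ]
->  [ 0.6468 -0.0407 -1.1625]
[ 0.67153384 -0.03001844  0.1425    ] psi err -0.009255853059433106
offset cm after twist 0.32203851802260275 0.47479340975848633 dz 10.36942675894609
```

Emit:
drive_tool(targets=[{"offset":[0.3,0.5,0],"twist":0.009},{"offset":[0,0,3.0],"twist":0},{"offset":[0,0,3.0],"twist":0},{"offset":[0,0,2.5],"twist":0},{"offset":[0,0,0],"twist":0}])

```text
time: 1.82
eef_pos: [0.6757, -0.0371, 0.3125]
orientation: [-3.141, 0.007, 0.403]
wrist_force: [0.0, -0.2, -0.8]
opening: 0.0859
```

Emit:
drive_tool(targets=[{"offset":[-0.1,-0.8,0.5],"twist":0},{"offset":[0,0,0.5],"twist":0},{"offset":[0,0,0],"twist":0}])

```text
time: 2.2
eef_pos: [0.6718, -0.029, 0.3047]
orientation: [3.141, 0.003, 0.403]
wrist_force: [0.8, 0.2, 0.0]
opening: 0.0854
```

```bash
python3 look.py w2 wrist rb
```

```text
{'time': 2.2, 'eef_pos': [0.6718, -0.029, 0.3047], 'orientation': [3.1414, 0.0034, 0.4035], 'joint_pos': [-0.2102, 0.6064, 0.2738, 1.5737, -0.1835, 0.99, -1.0488], 'opening': 0.0854}
```

View pics/w2_o.png

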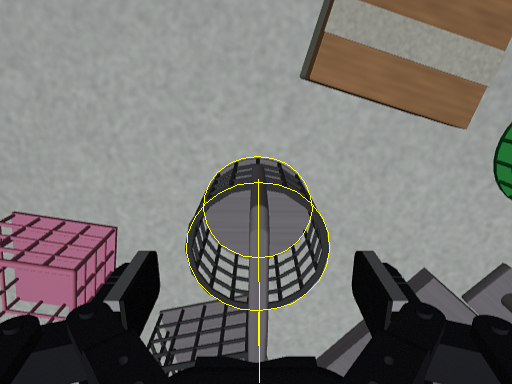

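Emit:
drive_tool(targets=[{"offset":[0,0,0.6],"twist":0},{"offset":[0,0,0],"twist":0}])

```text
time: 2.5
eef_pos: [0.6721, -0.029, 0.2992]
orientation: [3.141, 0.002, 0.403]
wrist_force: [-0.1, -0.7, 0.4]
opening: 0.0856
```

Emit:
drive_tool(targets=[{"offset":[0,0,0],"twist":0},{"offset":[0,0,0],"twist":0},{"offset":[0,0,0],"twist":0},{"offset":[0,0,0],"twist":0},{"offset":[0,0,0],"twist":0},{"offset":[0,0,0],"twist":0}], jaw=1, grip_force=100)

```text
time: 3.25
eef_pos: [0.6724, -0.0293, 0.2996]
orientation: [3.141, 0.001, 0.403]
wrist_force: [0.1, 0.2, -2.1]
opening: 0.0054
```

```bash
python3 look.py w3 wrist; python3 look.py w3s side;python3 -c "
from h import *
crop(cv2.imread('pics/w3s.png')[:,:,::-1],190,60,320,220,3,'c10.png')"
```

```text
{'time': 3.25, 'eef_pos': [0.6724, -0.0293, 0.2996], 'orientation': [3.1406, 0.0012, 0.4031], 'joint_pos': [-0.2086, 0.6119, 0.2721, 1.5779, -0.1855, 0.978, -1.0472], 'opening': 0.0054}
{'time': 3.3, 'eef_pos': [0.6724, -0.0292, 0.2995], 'orientation': [3.1406, 0.0013, 0.4032], 'joint_pos': [-0.2087, 0.6119, 0.2721, 1.5779, -0.1855, 0.9781, -1.0472], 'opening': 0.0056}
```

View pics/w3.png

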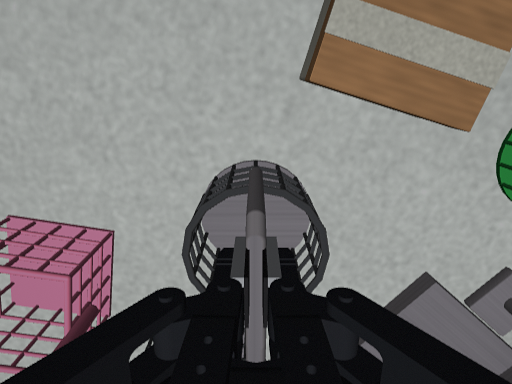

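View pics/c10.png

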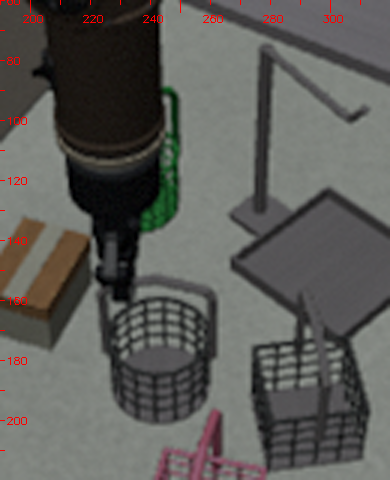

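Emit:
drive_tool(targets=[{"offset":[0,0,-2],"twist":0},{"offset":[0,0,-4],"twist":0},{"offset":[0,0,-4],"twist":0},{"offset":[0,0,-4],"twist":0},{"offset":[0,0,-4],"twist":0},{"offset":[0,0,-3],"twist":0},{"offset":[0,0,0],"twist":0},{"offset":[0,0,0],"twist":0}])

```text
time: 4.35
eef_pos: [0.6715, -0.0289, 0.5104]
orientation: [-3.139, 0.011, 0.403]
wrist_force: [-0.4, 0.1, -2.3]
opening: 0.0054
```

```bash
python3 look.py w4 wrist; python3 look.py w4s side
```

```text
{'time': 4.35, 'eef_pos': [0.6715, -0.0289, 0.5104], 'orientation': [-3.1386, 0.0114, 0.4025], 'joint_pos': [-0.2302, 0.4696, 0.3199, 1.2853, -0.142, 1.4205, -1.0882], 'opening': 0.0054}
{'time': 4.4, 'eef_pos': [0.6715, -0.0289, 0.5105], 'orientation': [-3.1387, 0.0114, 0.4025], 'joint_pos': [-0.2302, 0.4696, 0.3199, 1.2851, -0.142, 1.4206, -1.0882], 'opening': 0.0056}
```

View pics/w4.png

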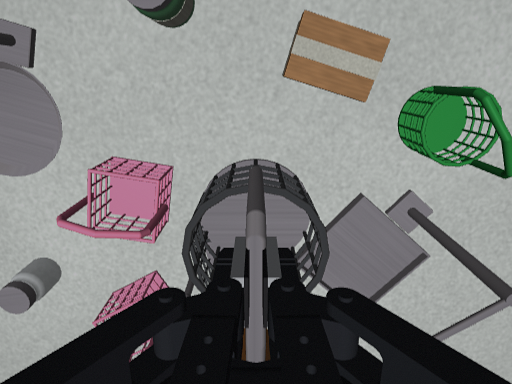

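View pics/w4s.png

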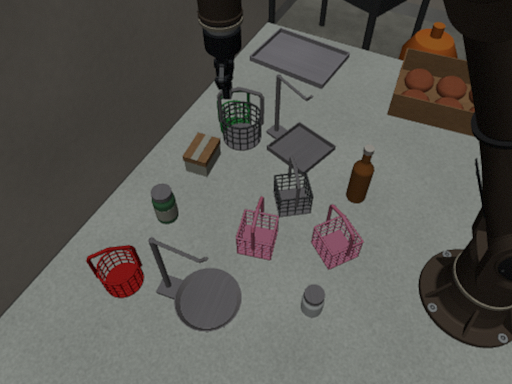

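Emit:
drive_tool(targets=[{"offset":[0,0,0],"twist":-0.16},{"offset":[0,0,0],"twist":-0.16},{"offset":[0,0,0],"twist":-0.16},{"offset":[0,0,0],"twist":-0.16},{"offset":[0,0,0],"twist":-0.16},{"offset":[0,0,0],"twist":-0.16},{"offset":[0,0,0],"twist":-0.16},{"offset":[0,0,0],"twist":-0.16}])

```text
time: 5.45
eef_pos: [0.6706, -0.0281, 0.4973]
orientation: [-3.11, -0.003, 1.724]
wrist_force: [-0.4, -0.5, -2.8]
opening: 0.0054
```

Emit:
drive_tool(targets=[{"offset":[2.5,-1,0],"twist":0},{"offset":[4.5,-1.8,0],"twist":0},{"offset":[4.5,-1.8,0],"twist":0},{"offset":[4.5,-1.8,0],"twist":0},{"offset":[4.5,-1.8,0],"twist":0},{"offset":[4.5,-1.8,0],"twist":0},{"offset":[4.5,-1.8,0],"twist":0},{"offset":[2,-1,0],"twist":0}])

```text
time: 6.45
eef_pos: [0.4899, 0.2693, 0.4906]
orientation: [-3.092, 0.001, 1.722]
wrist_force: [-0.0, -0.1, -2.4]
opening: 0.0055
```

```bash
cat > go.py <<'E'
from fit import *
def go(hookname,hx,zpk,pk=(-.028,0,.150),hy=0,s=None):
    s=s or env.sense(); M=R.from_euler("xyz",s["orientation"]).as_matrix(); hv=np.load("poses.npz")[hookname]
    t=place((hx,hy,zpk),*hv); p=s["eef_pos"]+M@np.array(pk)
    print("t",round(s["time"],2),"peak",np.round(p,4),"target",np.round(t,4),"tilt axis z",np.round(M[:,2],3),"off cm",np.round(100*M.T@(t-p),2),"twist",round(s["orientation"][2]-hv[2]-np.pi/2,3),"wf",np.round(s["wrist_force"],1),"op",round(s["opening"],4))
if __name__=="__main__":
    import sys; go(sys.argv[1],float(sys.argv[2]),float(sys.argv[3]),(float(sys.argv[4]) if len(sys.argv)>4 else -.028,0,float(sys.argv[5]) if len(sys.argv)>5 else .15))
E
python3 go.py rs -.075 .34
```

```text
t 6.45 peak [0.4868 0.2404 0.3409] target [0.4811 0.2897 0.34  ] tilt axis z [-0.049 -0.008 -0.999] off cm [4.96 0.19 0.07] twist 0.042 wf [-0.  -0.1 -2.4] op 0.0055
```

Emit:
drive_tool(targets=[{"offset":[0,0,0],"twist":0.04},{"offset":[0,0,0],"twist":0},{"offset":[0,0,0],"twist":0}])

```text
time: 6.82
eef_pos: [0.4879, 0.2713, 0.4877]
orientation: [-3.087, 0.004, 1.687]
wrist_force: [-0.1, -0.1, -2.1]
opening: 0.0054
```

```bash
python3 go.py rs -.075 .34
```

```text
t 6.83 peak [0.4831 0.2419 0.338 ] target [0.4811 0.2897 0.34  ] tilt axis z [-0.054 -0.01  -0.999] off cm [ 4.77  0.35 -0.24] twist 0.007 wf [-0.1 -0.1 -2.1] op 0.0054
```

Emit:
drive_tool(targets=[{"offset":[2.4,0.2,0],"twist":0},{"offset":[2.4,0.2,0],"twist":0},{"offset":[0,0,2],"twist":0},{"offset":[0,0,2],"twist":0},{"offset":[0,0,2],"twist":0},{"offset":[0,0,2],"twist":0},{"offset":[0,0,0],"twist":0},{"offset":[0,0,0],"twist":0}])

```text
time: 7.82
eef_pos: [0.4839, 0.3217, 0.4043]
orientation: [-3.087, 0.005, 1.687]
wrist_force: [0.4, -0.4, -2.4]
opening: 0.0054
```

```bash
python3 go.py rs -.075 .243; python3 look.py r1s side rs;python3 look.py r1c scene rs; python3 -c "
from h import *
for a,b in (('r1s_o',(120,170,280,340)),('r1c_o',(260,140,420,300))): crop(cv2.imread('pics/%s.png'%a)[:,:,::-1],*b,3,a+'z.png')
cv2.imwrite('pics/r1.png',np.hstack([cv2.imread('pics/r1s_oz.png')[:480,:400],cv2.imread('pics/r1c_oz.png')[:480,:400]]))"
```

```text
t 7.83 peak [0.479  0.2922 0.2546] target [0.4811 0.2897 0.243 ] tilt axis z [-0.054 -0.011 -0.998] off cm [-0.27  0.24  1.15] twist 0.007 wf [ 0.4 -0.4 -2.4] op 0.0054
{'time': 7.825, 'eef_pos': [0.4839, 0.3217, 0.4043], 'orientation': [-3.0868, 0.0046, 1.6872], 'joint_pos': [-0.5806, 0.3863, -0.1243, 1.6517, 0.0224, 1.1546, -0.5902], 'opening': 0.0054}
{'time': 7.875, 'eef_pos': [0.4838, 0.3216, 0.4042], 'orientation': [-3.0867, 0.0045, 1.6871], 'joint_pos': [-0.5805, 0.3863, -0.1243, 1.652, 0.0223, 1.1545, -0.5902], 'opening': 0.0057}
```

View pics/r1.png

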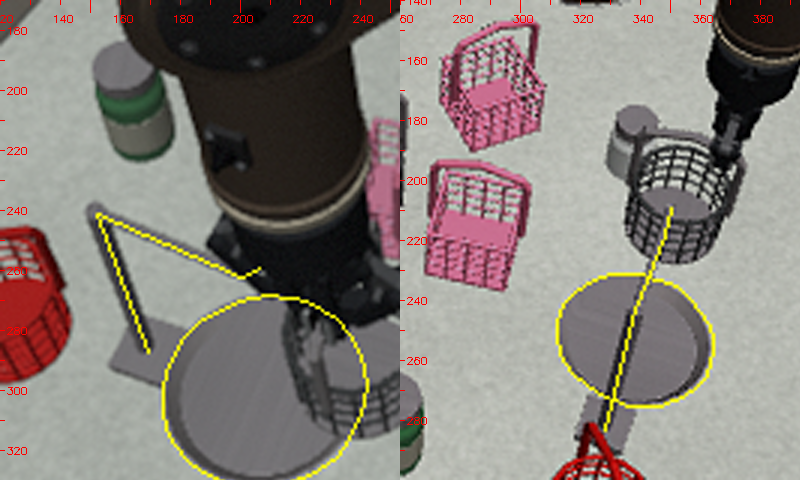

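```bash
python3 -c "
from h import *
print(proj('scene',[.479,.2922,.2546]))
crop(cv2.imread('pics/r1c.png')[:,:,::-1],320,160,400,240,7,'c11.png')"
```

```text
[[358.64772635 185.64011253]]
```

View pics/c11.png

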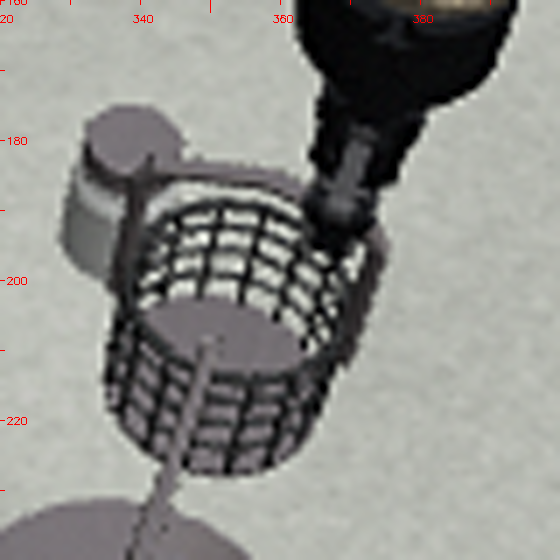

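Emit:
drive_tool(targets=[{"offset":[-0.3,0.2,1.1],"twist":0},{"offset":[0,0,0],"twist":0},{"offset":[0,0,0],"twist":0}])

```text
time: 8.3
eef_pos: [0.486, 0.3185, 0.3936]
orientation: [-3.089, 0.004, 1.687]
wrist_force: [0.8, -0.4, -2.0]
opening: 0.0054
```

```bash
python3 go.py rs -.03 .243;python3 go.py rs 0 .243
```

```text
t 8.3 peak [0.4814 0.2892 0.2439] target [0.5259 0.2946 0.243 ] tilt axis z [-0.052 -0.01  -0.999] off cm [ 0.02  4.47 -0.15] twist 0.007 wf [ 0.8 -0.4 -2. ] op 0.0054
t 8.3 peak [0.4814 0.2892 0.2439] target [0.5557 0.2978 0.243 ] tilt axis z [-0.052 -0.01  -0.999] off cm [ 0.    7.47 -0.3 ] twist 0.007 wf [ 0.8 -0.4 -2. ] op 0.0054
```

Emit:
drive_tool(targets=[{"offset":[0,1.5,0],"twist":0},{"offset":[0,1.5,-0.1],"twist":0},{"offset":[0,1.5,-0.1],"twist":0},{"offset":[0,0,0],"twist":0}])

```text
time: 8.8
eef_pos: [0.5352, 0.3238, 0.3935]
orientation: [-3.09, 0.003, 1.686]
wrist_force: [-0.9, 0.4, -2.9]
opening: 0.0052
```

```bash
python3 go.py rs 0 .243;python3 look.py r2c scene; python3 -c "
from h import *
crop(cv2.imread('pics/r2c.png')[:,:,::-1],310,160,400,260,6,'c12.png')"
```

```text
t 8.8 peak [0.5309 0.2946 0.2437] target [0.5557 0.2978 0.243 ] tilt axis z [-0.05  -0.009 -0.999] off cm [ 0.04  2.5  -0.05] twist 0.006 wf [-0.9  0.4 -2.9] op 0.0052
{'time': 8.8, 'eef_pos': [0.5352, 0.3238, 0.3935], 'orientation': [-3.0904, 0.0034, 1.6857], 'joint_pos': [-0.5503, 0.4647, -0.1073, 1.5541, 0.0271, 1.1711, -0.5438], 'opening': 0.0052}
```

View pics/c12.png

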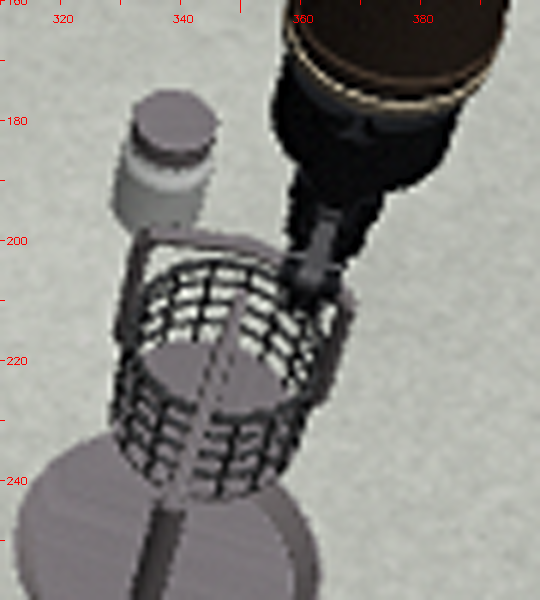

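Emit:
drive_tool(targets=[{"offset":[0,1.2,0],"twist":0},{"offset":[0,1.2,0],"twist":0},{"offset":[0,0,0],"twist":0}])

```text
time: 9.22
eef_pos: [0.5597, 0.327, 0.3921]
orientation: [-3.09, 0.003, 1.687]
wrist_force: [1.4, -0.3, -1.9]
opening: 0.0054
```

```bash
python3 go.py rs 0 .215;python3 look.py r3c scene;python3 look.py r3s side; python3 -c "
from h import *
crop(cv2.imread('pics/r3c.png')[:,:,::-1],310,170,400,270,6,'c13.png')
crop(cv2.imread('pics/r3s.png')[:,:,::-1],130,220,240,340,5,'c14.png')"
```

```text
t 9.22 peak [0.5552 0.2978 0.2424] target [0.5557 0.2978 0.215 ] tilt axis z [-0.051 -0.009 -0.999] off cm [0.01 0.19 2.73] twist 0.007 wf [ 1.4 -0.3 -1.9] op 0.0054
{'time': 9.225, 'eef_pos': [0.5597, 0.327, 0.3921], 'orientation': [-3.0895, 0.0034, 1.6867], 'joint_pos': [-0.5393, 0.5025, -0.1009, 1.4944, 0.0279, 1.194, -0.524], 'opening': 0.0054}
{'time': 9.275, 'eef_pos': [0.5592, 0.3271, 0.3921], 'orientation': [-3.0893, 0.0032, 1.687], 'joint_pos': [-0.5395, 0.5019, -0.1013, 1.4952, 0.0277, 1.194, -0.5242], 'opening': 0.0055}
```

View pics/c13.png

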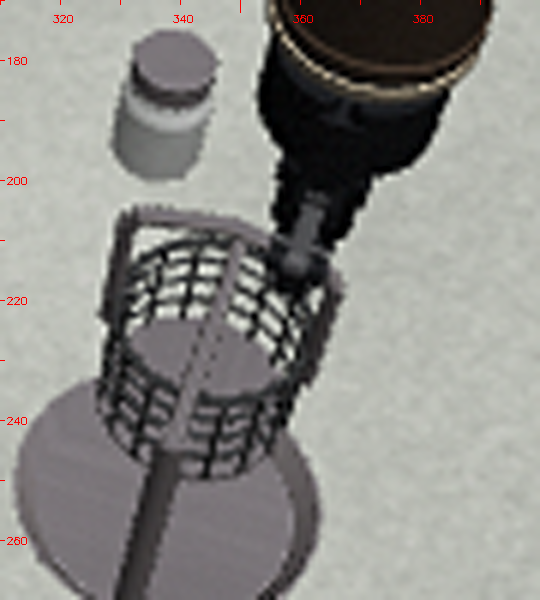

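View pics/c14.png

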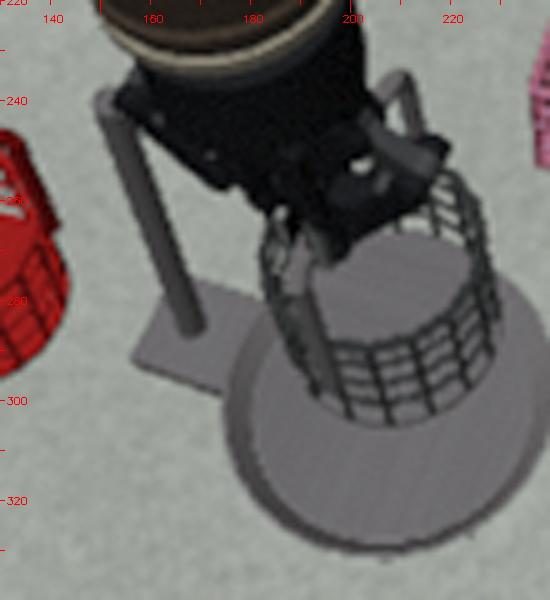

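Emit:
drive_tool(targets=[{"offset":[0,0.1,0.7],"twist":0},{"offset":[0,0.1,0.7],"twist":0},{"offset":[0,0,0.7],"twist":0},{"offset":[0,0,0.4],"twist":0},{"offset":[0,0,0],"twist":0}])

```text
time: 9.95
eef_pos: [0.5591, 0.3276, 0.3657]
orientation: [-3.09, 0.002, 1.688]
wrist_force: [2.1, 1.1, -1.8]
opening: 0.0057
```

```bash
python3 go.py rs 0 .213;python3 look.py r4c scene;python3 -c "
from h import *
crop(cv2.imread('pics/r4c.png')[:,:,::-1],310,170,400,270,6,'c15.png')"
```

```text
t 9.95 peak [0.5548 0.2986 0.216 ] target [0.5557 0.2978 0.213 ] tilt axis z [-0.051 -0.008 -0.999] off cm [-0.08  0.09  0.3 ] twist 0.009 wf [ 2.1  1.1 -1.8] op 0.0057
{'time': 9.95, 'eef_pos': [0.5591, 0.3276, 0.3657], 'orientation': [-3.0904, 0.0023, 1.6883], 'joint_pos': [-0.5391, 0.5227, -0.1026, 1.5285, 0.0309, 1.1388, -0.5255], 'opening': 0.0057}
```

View pics/c15.png

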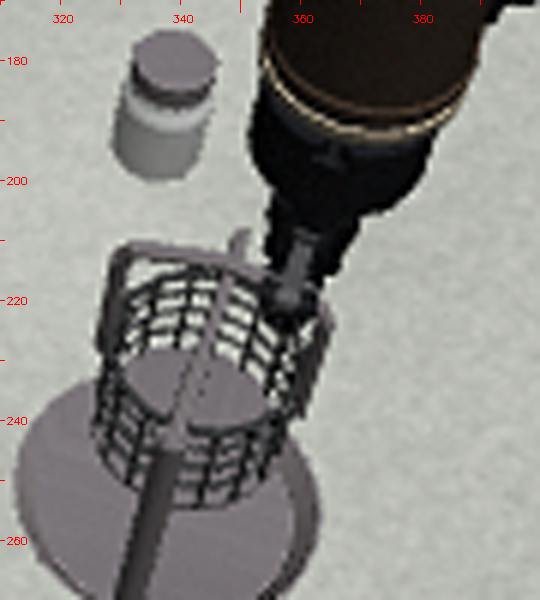

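Emit:
drive_tool(targets=[{"offset":[0,0.1,0.25],"twist":0},{"offset":[0,0,0],"twist":0}])

```text
time: 10.25
eef_pos: [0.5604, 0.3279, 0.3639]
orientation: [-3.092, 0.002, 1.688]
wrist_force: [2.3, 0.6, -1.6]
opening: 0.0053
```

Emit:
drive_tool(targets=[{"offset":[0,0,0.15],"twist":0},{"offset":[0,0,0],"twist":0}])

```text
time: 10.5
eef_pos: [0.5606, 0.3279, 0.363]
orientation: [-3.093, 0.001, 1.688]
wrist_force: [2.9, 1.3, -0.5]
opening: 0.0055
```

Emit:
drive_tool(targets=[{"offset":[0,0,0.1],"twist":0},{"offset":[0,0,0],"twist":0}])

```text
time: 10.75
eef_pos: [0.5607, 0.3279, 0.3625]
orientation: [-3.094, 0.001, 1.688]
wrist_force: [2.2, 0.6, 1.2]
opening: 0.0055
```

Emit:
drive_tool(targets=[{"offset":[0,0,0],"twist":0},{"offset":[0,0,0],"twist":0},{"offset":[0,0,0],"twist":0},{"offset":[0,0,0],"twist":0},{"offset":[0,0,0],"twist":0}], jaw=0.6)

```text
time: 11.38
eef_pos: [0.5595, 0.3276, 0.3612]
orientation: [-3.09, 0.002, 1.688]
wrist_force: [0.4, 0.5, 0.2]
opening: 0.0343
```

```bash
python3 go.py rs 0 .213;python3 look.py r5c scene;python3 -c "
from h import *
crop(cv2.imread('pics/r5c.png')[:,:,::-1],310,170,400,270,6,'c16.png')"
```

```text
t 11.38 peak [0.5552 0.2985 0.2115] target [0.5557 0.2978 0.213 ] tilt axis z [-0.051 -0.008 -0.999] off cm [-0.07  0.04 -0.15] twist 0.009 wf [0.4 0.5 0.2] op 0.0343
{'time': 11.375, 'eef_pos': [0.5595, 0.3276, 0.3612], 'orientation': [-3.0899, 0.0024, 1.6882], 'joint_pos': [-0.5387, 0.5271, -0.1026, 1.5327, 0.0314, 1.1306, -0.5253], 'opening': 0.0343}
```

View pics/c16.png

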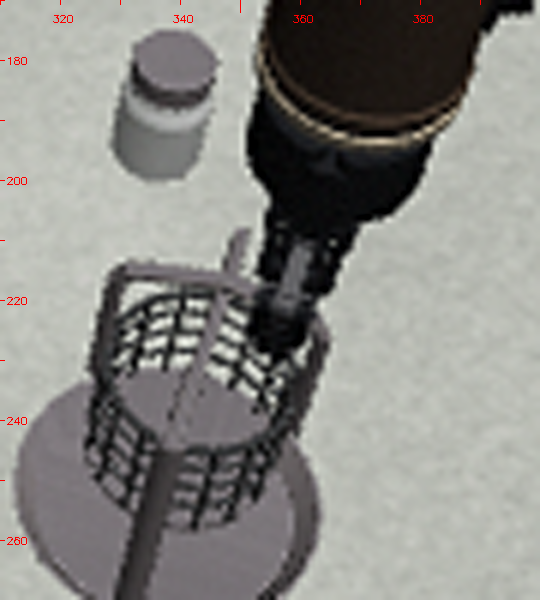

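Emit:
drive_tool(targets=[{"offset":[0,0,-2],"twist":0},{"offset":[0,0,-3],"twist":0},{"offset":[0,0,-5],"twist":0},{"offset":[0,0,-5],"twist":0},{"offset":[0,0,0],"twist":0}])

```text
time: 12.05
eef_pos: [0.5672, 0.3288, 0.5148]
orientation: [-3.088, 0.003, 1.688]
wrist_force: [0.5, -0.5, -0.9]
opening: 0.0342
```

```bash
python3 go.py rs 0 .213;python3 look.py r6c scene;python3 look.py r6s side;python3 -c "
from h import *
crop(cv2.imread('pics/r6c.png')[:,:,::-1],310,170,400,270,6,'c17.png');crop(cv2.imread('pics/r6s.png')[:,:,::-1],130,220,260,340,5,'c18.png')"
```

```text
t 12.05 peak [0.5626 0.2995 0.3651] target [0.5557 0.2978 0.213 ] tilt axis z [-0.053 -0.009 -0.999] off cm [-0.04  0.11 15.23] twist 0.009 wf [ 0.5 -0.5 -0.9] op 0.0342
{'time': 12.05, 'eef_pos': [0.5672, 0.3288, 0.5148], 'orientation': [-3.0882, 0.0032, 1.6884], 'joint_pos': [-0.5441, 0.4507, -0.0912, 1.2776, 0.0165, 1.4631, -0.5118], 'opening': 0.0342}
{'time': 12.1, 'eef_pos': [0.567, 0.3286, 0.5124], 'orientation': [-3.0849, 0.0048, 1.6885], 'joint_pos': [-0.5441, 0.4522, -0.0913, 1.2812, 0.0165, 1.4618, -0.5119], 'opening': 0.0342}
```

View pics/c17.png

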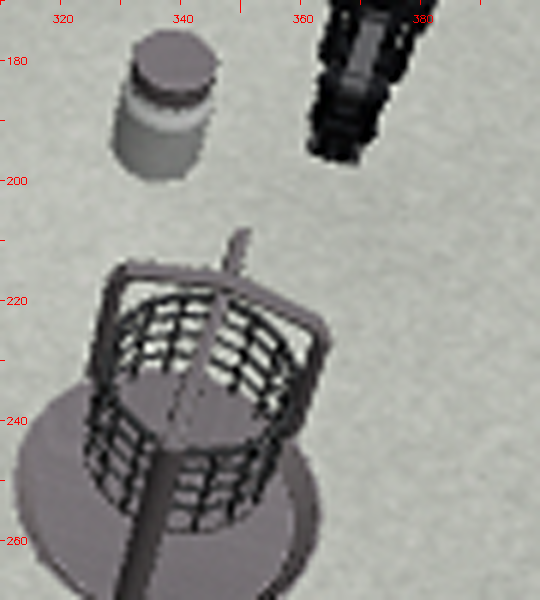

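View pics/c18.png

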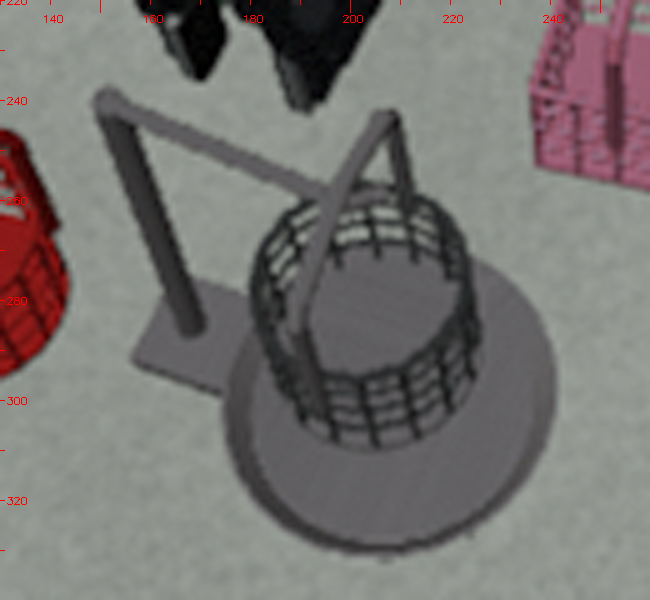

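View pics/r6c.png

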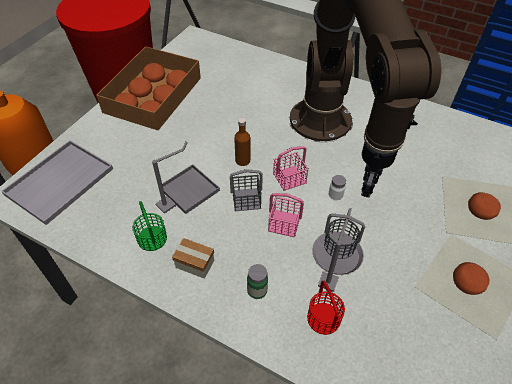

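```bash
python3 -c "
from h import *
crop(cv2.imread('pics/r6c.png')[:,:,::-1],215,155,285,225,8,'c19.png')"
```

```text
(no output)
```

View pics/c19.png

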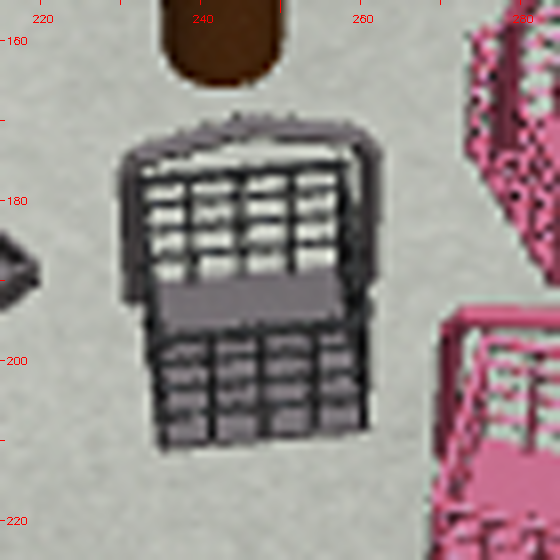

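```bash
python3 - <<'E'
from fit import *
d=dict(np.load("poses.npz"));e=.046;z=.1355
v=fitb([("side",(0,e,z),(297.5,187),None),("side",(0,-e,z),(290.5,158),None),("scene",(0,e,z),(260.8,173),None),("scene",(0,-e,z),(231.8,175),None),("scene",(0,0,.15),(246.5,171.3),None),
("scene",(.045,.045,0),(260.5,208.5),None),("scene",(.045,-.045,0),(235,211),None),
("side",(.045,.045,0),(280,217),None),("side",(-.045,.045,0),(310.5,213.5),None)],d["sb"])
d["sb"]=v;np.savez("poses.npz",**d)
for sg in(1,-1):print(place((0,sg*.028,.1422),*v),v[2]+np.pi/2)
E
```

```text
side (0, 0.046, 0.1355) (297.5, 187) [ 0.3 -1.6]
side (0, -0.046, 0.1355) (290.5, 158) [0.  0.2]
scene (0, 0.046, 0.1355) (260.8, 173) [-0.3 -0.9]
scene (0, -0.046, 0.1355) (231.8, 175) [ 0.2 -0.3]
scene (0, 0, 0.15) (246.5, 171.3) [-0.3 -0.9]
scene (0.045, 0.045, 0) (260.5, 208.5) [0.8 0.1]
scene (0.045, -0.045, 0) (235, 211) [-0.2  0.2]
side (0.045, 0.045, 0) (280, 217) [-2.   0.8]
side (-0.045, 0.045, 0) (310.5, 213.5) [-0.4  0.1]
->  [ 0.5002 -0.0579  0.6256]
[ 0.48381416 -0.03520057  0.1422    ] 2.19637606440257
[ 0.51660593 -0.0805955   0.1422    ] 2.19637606440257
```

Emit:
drive_tool(targets=[{"offset":[0,0,0],"twist":-0.1},{"offset":[0,0,0],"twist":-0.1},{"offset":[0,0,0],"twist":-0.1},{"offset":[0,0,0],"twist":-0.1},{"offset":[0,0,0],"twist":-0.1},{"offset":[0,0,0],"twist":0}], jaw=0)

```text
time: 12.9
eef_pos: [0.5655, 0.3279, 0.4996]
orientation: [-3.07, -0.024, 2.203]
wrist_force: [0.6, 0.6, 0.3]
opening: 0.0855
```

Emit:
drive_tool(targets=[{"offset":[-2.1,-2.3,0],"twist":0},{"offset":[-3.2,-3.6,0],"twist":0},{"offset":[-3.2,-3.6,0],"twist":0},{"offset":[-3.2,-3.6,0],"twist":0},{"offset":[-3.2,-3.6,0],"twist":0},{"offset":[-3.2,-3.6,0],"twist":0},{"offset":[-3.2,-3.6,0],"twist":0},{"offset":[-2.0,-2.0,0],"twist":0}])

```text
time: 13.9
eef_pos: [0.4882, -0.021, 0.5053]
orientation: [-3.058, -0.028, 2.185]
wrist_force: [0.2, -0.0, -0.3]
opening: 0.0854
```

Emit:
drive_tool(targets=[{"offset":[0,0,3],"twist":0},{"offset":[0,0,3],"twist":0},{"offset":[0,0,3],"twist":0},{"offset":[0,0,0],"twist":0}])

```text
time: 14.4
eef_pos: [0.4785, -0.0271, 0.4117]
orientation: [-3.055, -0.028, 2.167]
wrist_force: [-0.4, -0.2, 0.6]
opening: 0.0855
```

```bash
python3 look.py q1 wrist sb; python3 -c "
from go import *
go('sb',0,.15)"
```

```text
{'time': 14.4, 'eef_pos': [0.4785, -0.0271, 0.4117], 'orientation': [-3.0553, -0.0281, 2.1674], 'joint_pos': [0.0018, 0.2242, -0.0782, 1.8662, 0.0396, 1.141, 0.5045], 'opening': 0.0855}
t 14.45 peak [ 0.4822 -0.054   0.2629] target [ 0.5002 -0.0579  0.15  ] tilt axis z [-0.085 -0.025 -0.996] off cm [-1.64  2.21 11.11] twist -0.029 wf [0.4 0.4 0.5] op 0.0852
```

View pics/q1_o.png

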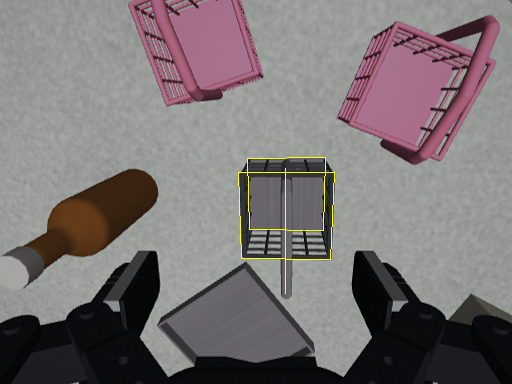

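Emit:
drive_tool(targets=[{"offset":[-1.6,2.2,1],"twist":-0.03},{"offset":[0,0,3],"twist":0},{"offset":[0,0,3],"twist":0},{"offset":[0,0,1.5],"twist":0},{"offset":[0,0,0],"twist":0}])

```text
time: 15.08
eef_pos: [0.5034, -0.0293, 0.3305]
orientation: [-3.067, -0.024, 2.195]
wrist_force: [-0.7, -0.7, 0.2]
opening: 0.0853
```

```bash
python3 look.py q2 wrist sb; python3 -c "
from go import *
go('sb',0,.15)"
```

```text
{'time': 15.075, 'eef_pos': [0.5034, -0.0293, 0.3305], 'orientation': [-3.0669, -0.0235, 2.195], 'joint_pos': [0.0054, 0.3467, -0.0785, 1.9198, 0.0565, 0.9527, 0.521], 'opening': 0.0853}
t 15.12 peak [ 0.5091 -0.0556  0.1809] target [ 0.5002 -0.0579  0.15  ] tilt axis z [-0.073 -0.024 -0.997] off cm [ 0.26 -0.63  3.16] twist -0.001 wf [-0.2  1.1  0. ] op 0.0853
```

View pics/q2_o.png

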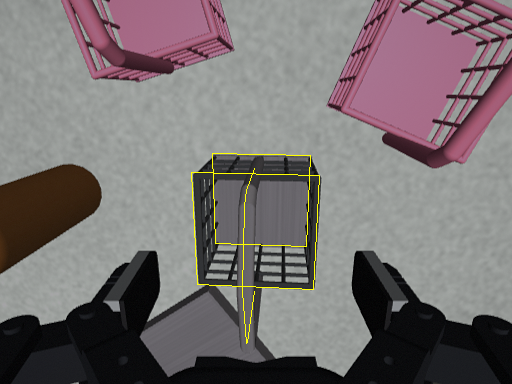

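Emit:
drive_tool(targets=[{"offset":[0.2,-0.6,0.5],"twist":0},{"offset":[0,0,1],"twist":0},{"offset":[0,0,0],"twist":0}])

```text
time: 15.5
eef_pos: [0.4969, -0.0316, 0.3181]
orientation: [-3.071, -0.021, 2.195]
wrist_force: [-0.0, 0.5, -0.2]
opening: 0.0854
```

```bash
python3 look.py q3 wrist sb; python3 -c "
from go import *
go('sb',0,.15)"
```

```text
{'time': 15.5, 'eef_pos': [0.4969, -0.0316, 0.3181], 'orientation': [-3.071, -0.0207, 2.1947], 'joint_pos': [0.0093, 0.3515, -0.0784, 1.9506, 0.0593, 0.9122, 0.5214], 'opening': 0.0854}
t 15.55 peak [ 0.5031 -0.058   0.1683] target [ 0.5002 -0.0579  0.15  ] tilt axis z [-0.069 -0.025 -0.997] off cm [ 0.14 -0.1   1.84] twist -0.002 wf [ 0.8 -0.4  0.9] op 0.085
```

View pics/q3_o.png

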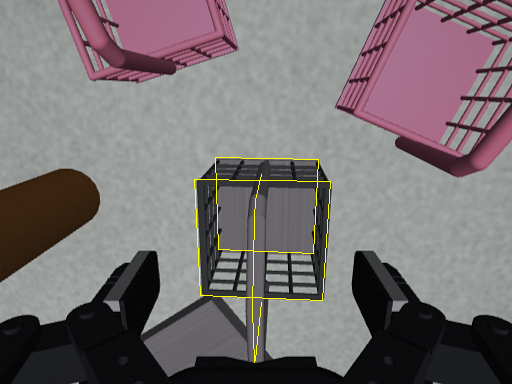

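Emit:
drive_tool(targets=[{"offset":[0.1,-0.1,1],"twist":0},{"offset":[0,0,0.8],"twist":0},{"offset":[0,0,0],"twist":0}])

```text
time: 15.92
eef_pos: [0.4943, -0.0318, 0.2993]
orientation: [-3.071, -0.02, 2.195]
wrist_force: [-0.1, 0.6, -0.4]
opening: 0.0855
```

Emit:
drive_tool(targets=[{"offset":[0,0,0],"twist":0},{"offset":[0,0,0],"twist":0},{"offset":[0,0,0],"twist":0},{"offset":[0,0,0],"twist":0},{"offset":[0,0,0],"twist":0},{"offset":[0,0,0],"twist":0}], jaw=1)

```text
time: 16.68
eef_pos: [0.4946, -0.0318, 0.2998]
orientation: [-3.072, -0.02, 2.195]
wrist_force: [0.9, 0.0, -0.2]
opening: 0.0055
```

```bash
python3 look.py q4 wrist sb; python3 -c "
from go import *
go('sb',0,.15)
s=env.sense();M=R.from_euler('xyz',s['orientation']).as_matrix();v=np.load('poses.npz')['sb']
print('peak in tool',M.T@(place((0,0,.15),*v)-s['eef_pos']), 'up in tool', M.T@[0,0,1])"
```

```text
{'time': 16.675, 'eef_pos': [0.4946, -0.0318, 0.2998], 'orientation': [-3.0722, -0.0198, 2.1947], 'joint_pos': [0.0089, 0.3721, -0.0781, 1.9754, 0.0636, 0.8656, 0.5168], 'opening': 0.0055}
t 16.73 peak [ 0.5008 -0.0582  0.1496] target [ 0.5002 -0.0579  0.15  ] tilt axis z [-0.068 -0.024 -0.997] off cm [ 0.06 -0.03 -0.03] twist -0.002 wf [0.2 0.2 0.1] op 0.0057
peak in tool [-0.02738895 -0.00028962  0.14965724] up in tool [ 0.01986005 -0.06940512 -0.99739085]
```

View pics/q4_o.png

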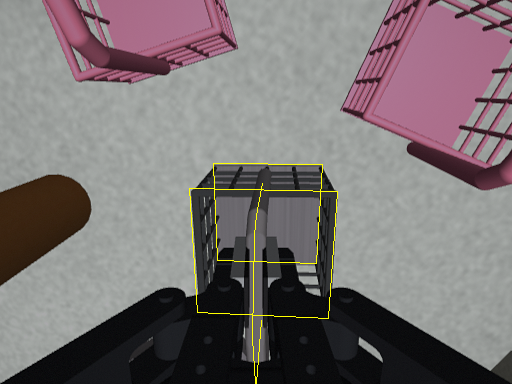

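Emit:
drive_tool(targets=[{"offset":[0,0,-2],"twist":0},{"offset":[0,0,-4],"twist":0},{"offset":[0,0,-4],"twist":0},{"offset":[0,0,-4],"twist":0},{"offset":[0,0,-4],"twist":0},{"offset":[0,0,-3],"twist":0},{"offset":[0,0,0],"twist":0}])

```text
time: 17.6
eef_pos: [0.5083, -0.0263, 0.5125]
orientation: [-3.066, -0.025, 2.195]
wrist_force: [-0.3, 0.3, -3.7]
opening: 0.0056
```

Emit:
drive_tool(targets=[{"offset":[0,0,0],"twist":0.12},{"offset":[0,0,0],"twist":0.12},{"offset":[0,0,0],"twist":0.12},{"offset":[0,0,0],"twist":0.12},{"offset":[0,0,0],"twist":0.12},{"offset":[0,0,0],"twist":0.12},{"offset":[0,0,0],"twist":0.12},{"offset":[0,0,0],"twist":0.1}])

```text
time: 18.6
eef_pos: [0.5051, -0.0264, 0.4974]
orientation: [-3.059, 0.056, 1.228]
wrist_force: [-0.1, -0.1, -2.1]
opening: 0.0054
```

```bash
python3 look.py q5 wrist; python3 go.py ss -.08 .34 -.0274
```

```text
{'time': 18.6, 'eef_pos': [0.5051, -0.0264, 0.4974], 'orientation': [-3.0586, 0.0559, 1.2283], 'joint_pos': [-0.0978, 0.2036, 0.0456, 1.6749, 0.0105, 1.3615, -0.4002], 'opening': 0.0054}
t 18.65 peak [ 0.4811 -0.0558  0.3495] target [ 0.4827 -0.2296  0.34  ] tilt axis z [-0.097 -0.025 -0.995] off cm [-16.21   6.2    1.36] twist -0.021 wf [-0.5  0.1 -2.6] op 0.0059
```

View pics/q5.png

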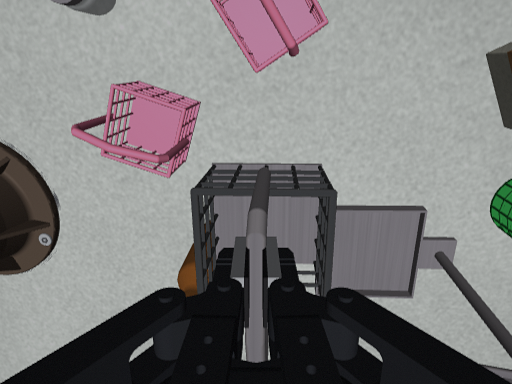

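Emit:
drive_tool(targets=[{"offset":[-1.5,0.6,0],"twist":-0.02},{"offset":[-2.5,1.0,0],"twist":0},{"offset":[-2.8,1.0,0],"twist":0},{"offset":[-2.8,1.0,0],"twist":0},{"offset":[-2.8,1.0,0],"twist":0},{"offset":[-2.0,0.8,0],"twist":0},{"offset":[-1.0,0.4,0],"twist":0},{"offset":[0,0,0],"twist":0}])

```text
time: 19.65
eef_pos: [0.5092, -0.194, 0.4889]
orientation: [-3.04, 0.056, 1.261]
wrist_force: [-0.5, 0.5, -3.3]
opening: 0.0057
```

```bash
python3 go.py ss -.08 .26 -.0274
```

```text
t 19.65 peak [ 0.4838 -0.2234  0.3415] target [ 0.4827 -0.2296  0.26  ] tilt axis z [-0.114 -0.022 -0.993] off cm [-0.17  0.92  8.12] twist 0.016 wf [-0.5  0.5 -3.3] op 0.0057
```

Emit:
drive_tool(targets=[{"offset":[-0.1,0.4,1.5],"twist":0.016},{"offset":[-0.1,0.4,2],"twist":0},{"offset":[0,0.1,2],"twist":0},{"offset":[0,0,1.5],"twist":0},{"offset":[0,0,0],"twist":0}])

```text
time: 20.27
eef_pos: [0.5095, -0.1951, 0.4117]
orientation: [-3.037, 0.055, 1.25]
wrist_force: [-0.1, 0.1, -1.5]
opening: 0.0057
```

```bash
python3 go.py ss -.08 .246 -.0274; python3 look.py s1c scene ss; python3 look.py s1s side ss; python3 -c "
from h import *
crop(cv2.imread('pics/s1c.png')[:,:,::-1],140,100,260,220,5,'c20.png');crop(cv2.imread('pics/s1s.png')[:,:,::-1],250,50,380,190,4,'c21.png')"
```

```text
t 20.27 peak [ 0.4834 -0.224   0.2643] target [ 0.4827 -0.2296  0.246 ] tilt axis z [-0.116 -0.019 -0.993] off cm [-0.45  0.31  1.84] twist 0.005 wf [-0.1  0.1 -1.5] op 0.0057
{'time': 20.275, 'eef_pos': [0.5095, -0.1951, 0.4117], 'orientation': [-3.0373, 0.0555, 1.2498], 'joint_pos': [0.1423, 0.3313, 0.1445, 1.7228, 0.0045, 1.1972, -0.0443], 'opening': 0.0057}
{'time': 20.325, 'eef_pos': [0.5098, -0.1952, 0.4125], 'orientation': [-3.0384, 0.0553, 1.2499], 'joint_pos': [0.1423, 0.3308, 0.1444, 1.7216, 0.0045, 1.1978, -0.0442], 'opening': 0.0055}
```

View pics/c20.png

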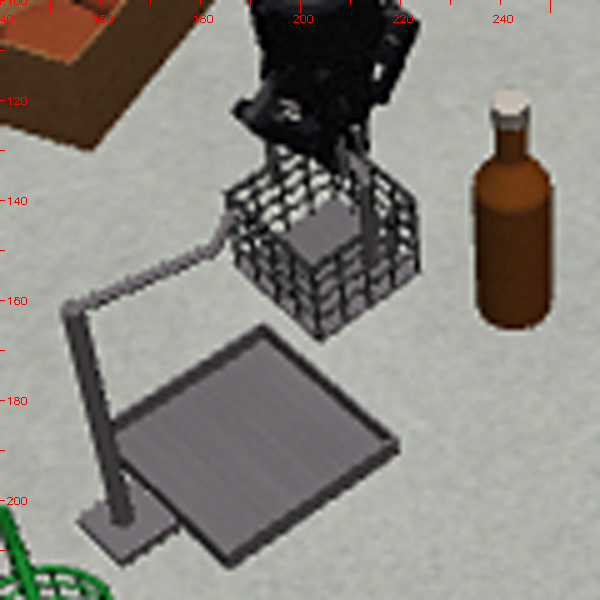

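View pics/c21.png

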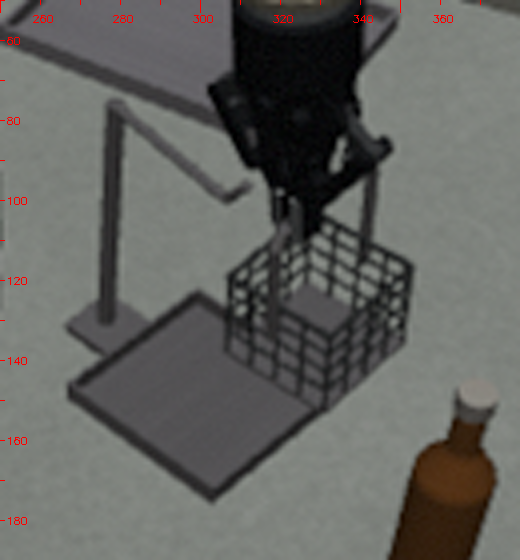

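```bash
cat > held.py <<'E'
from go import *
def held(tag,n,x0,y0,x1,y1,k):
    g=np.load("pics/q4.npy",allow_pickle=True).item();Mg=R.from_euler('xyz',g['orientation']).as_matrix();v=np.load('poses.npz')['sb']
    s=np.load(f"pics/{tag}.npy",allow_pickle=True).item();M=R.from_euler('xyz',s['orientation']).as_matrix()
    tf=lambda p:s['eef_pos']+M@Mg.T@(place(p,*v)-g['eef_pos'])
    im=cv2.imread(f"pics/{tag}.png");c=cv2.resize(im[y0:y1,x0:x1],None,fx=k,fy=k,interpolation=cv2.INTER_CUBIC)
    for l in wire(0,"s"):
        q=proj(n,[tf(p) for p in l]);cv2.polylines(c,[np.round((q+.5-[x0,y0])*k).astype(int)],False,(0,255,255),1)
    draw(c,n,hook("s"),np.load('poses.npz')['ss'],None,(255,255,0),k,(x0,y0))
    return c
E
python3 - <<'E'
from held import *
cv2.imwrite("pics/c22.png",np.hstack([held("s1c","scene",150,110,250,210,4),held("s1s","side",270,60,370,160,4)]))
E
```

```text
(no output)
```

View pics/c22.png

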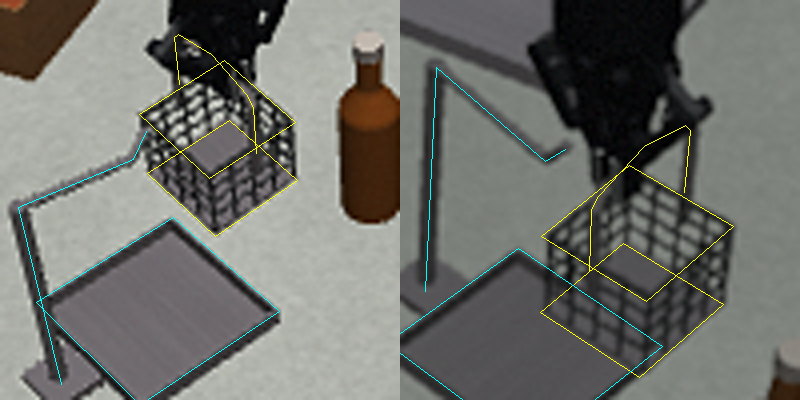

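Emit:
drive_tool(targets=[{"offset":[-0.4,0.2,0.9],"twist":0.005},{"offset":[-0.1,0.1,0.8],"twist":0},{"offset":[0,0,0],"twist":0}])

```text
time: 20.75
eef_pos: [0.5097, -0.2019, 0.3962]
orientation: [-3.042, 0.056, 1.244]
wrist_force: [0.2, 0.1, -2.5]
opening: 0.0056
```

```bash
python3 go.py ss -.08 .246 -.0274;  python3 go.py ss -.03 .246 -.0274
```

```text
t 20.75 peak [ 0.4842 -0.2309  0.2487] target [ 0.4827 -0.2296  0.246 ] tilt axis z [-0.112 -0.021 -0.994] off cm [ 0.09 -0.15  0.28] twist -0.001 wf [ 0.2  0.1 -2.5] op 0.0056
t 20.75 peak [ 0.4842 -0.2309  0.2487] target [ 0.5301 -0.2456  0.246 ] tilt axis z [-0.112 -0.021 -0.994] off cm [ 0.09  4.82 -0.21] twist -0.001 wf [ 0.2  0.1 -2.5] op 0.0056
```

Emit:
drive_tool(targets=[{"offset":[0,1.5,-0.1],"twist":0},{"offset":[0,1.5,-0.1],"twist":0},{"offset":[0,1.5,-0.1],"twist":0},{"offset":[0,0,0],"twist":0}])

```text
time: 21.25
eef_pos: [0.5567, -0.2176, 0.3952]
orientation: [-3.045, 0.056, 1.245]
wrist_force: [0.0, 0.0, -3.1]
opening: 0.0055
```

```bash
python3 go.py ss 0 .245 -.0274; python3 look.py s2c scene; python3 look.py s2s side;python3 - <<'E'
from held import *
cv2.imwrite("pics/c23.png",np.hstack([held("s2c","scene",150,110,230,200,5),held("s2s","side",270,60,350,150,5)]))
a=cv2.imread("pics/s2c.png")[110:200,150:230];b=cv2.imread("pics/s2s.png")[60:150,270:350];cv2.imwrite("pics/c24.png",cv2.resize(np.hstack([a,b]),None,fx=5,fy=5,interpolation=cv2.INTER_CUBIC))
E
```

```text
t 21.25 peak [ 0.5315 -0.2467  0.2476] target [ 0.5585 -0.2552  0.245 ] tilt axis z [-0.109 -0.021 -0.994] off cm [ 0.08  2.84 -0.02] twist -0.0 wf [ 0.   0.  -3.1] op 0.0055
{'time': 21.25, 'eef_pos': [0.5567, -0.2176, 0.3952], 'orientation': [-3.0447, 0.0555, 1.2445], 'joint_pos': [0.1621, 0.4278, 0.1512, 1.6193, -0.0102, 1.1971, -0.0219], 'opening': 0.0055}
{'time': 21.3, 'eef_pos': [0.5561, -0.2175, 0.3952], 'orientation': [-3.0442, 0.0556, 1.2444], 'joint_pos': [0.162, 0.427, 0.1512, 1.6207, -0.0101, 1.1971, -0.022], 'opening': 0.0054}
```

View pics/c23.png

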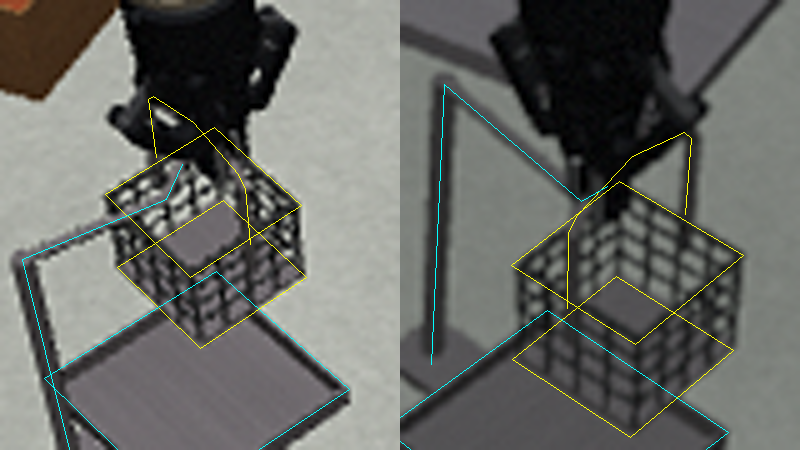

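View pics/c24.png

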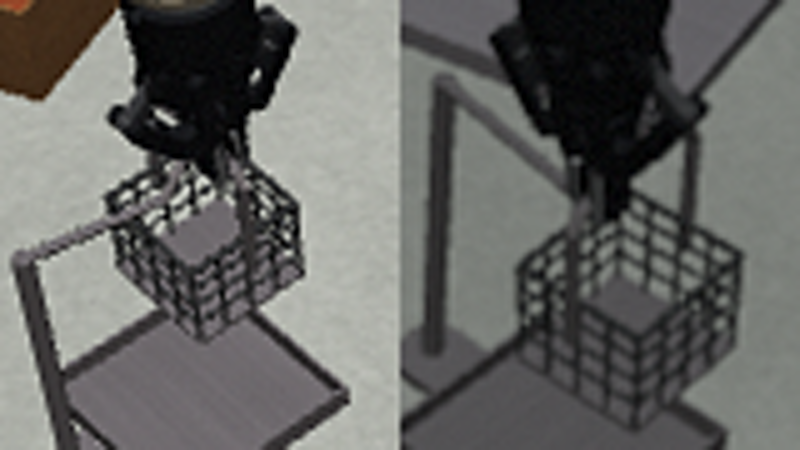

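Emit:
drive_tool(targets=[{"offset":[0,1.3,0],"twist":0},{"offset":[0.1,1.3,0],"twist":0},{"offset":[0,0,0],"twist":0}])

```text
time: 21.72
eef_pos: [0.5818, -0.2252, 0.3926]
orientation: [-3.044, 0.055, 1.245]
wrist_force: [-0.3, 0.7, -3.2]
opening: 0.0057
```

```bash
python3 go.py ss 0 .216 -.0274; python3 look.py s3c scene; python3 -c "
from h import *
crop(cv2.imread('pics/s3c.png')[:,:,::-1],140,110,240,210,6,'c25.png')"
```

```text
t 21.73 peak [ 0.5565 -0.2543  0.2451] target [ 0.5585 -0.2552  0.216 ] tilt axis z [-0.11  -0.021 -0.994] off cm [0.14 0.5  2.87] twist -0.0 wf [-0.3  0.7 -3.2] op 0.0057
{'time': 21.725, 'eef_pos': [0.5818, -0.2252, 0.3926], 'orientation': [-3.0439, 0.0554, 1.2445], 'joint_pos': [0.1664, 0.4728, 0.1529, 1.5534, -0.0173, 1.2191, -0.0161], 'opening': 0.0057}
```

View pics/c25.png

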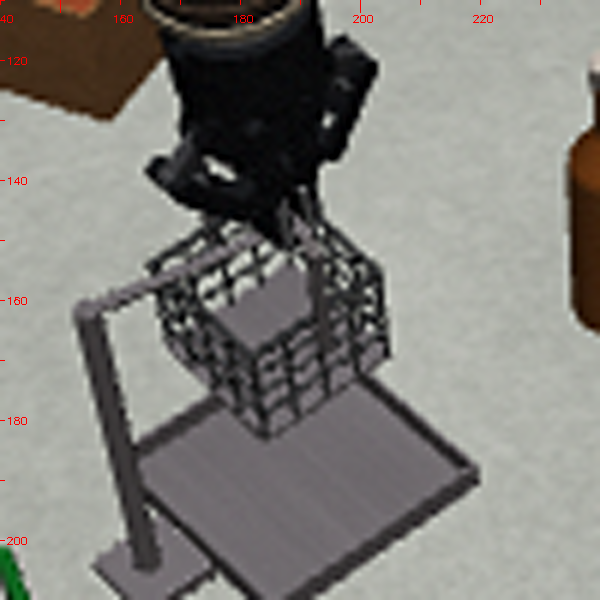

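Emit:
drive_tool(targets=[{"offset":[0.1,0.2,0.7],"twist":0},{"offset":[0,0.1,0.7],"twist":0},{"offset":[0,0.1,0.7],"twist":0},{"offset":[0,0.1,0.3],"twist":0},{"offset":[0,0,0],"twist":0}])

```text
time: 22.4
eef_pos: [0.583, -0.2263, 0.3661]
orientation: [-3.042, 0.055, 1.244]
wrist_force: [0.9, -0.5, -3.1]
opening: 0.0056
```

```bash
python3 go.py ss 0 .213 -.0274; python3 look.py s4c scene;python3 look.py s4s side; python3 -c "
from h import *
crop(cv2.imread('pics/s4c.png')[:,:,::-1],140,110,240,210,6,'c26.png');crop(cv2.imread('pics/s4s.png')[:,:,::-1],260,50,360,150,6,'c27.png')"
```

```text
t 22.4 peak [ 0.5574 -0.2553  0.2185] target [ 0.5585 -0.2552  0.213 ] tilt axis z [-0.112 -0.02  -0.994] off cm [0.07 0.16 0.54] twist -0.001 wf [ 0.9 -0.5 -3.1] op 0.0056
{'time': 22.4, 'eef_pos': [0.583, -0.2263, 0.3661], 'orientation': [-3.0419, 0.0555, 1.2442], 'joint_pos': [0.1698, 0.4979, 0.1499, 1.5815, -0.0199, 1.168, -0.0153], 'opening': 0.0056}
{'time': 22.45, 'eef_pos': [0.583, -0.2263, 0.3662], 'orientation': [-3.0421, 0.0554, 1.2442], 'joint_pos': [0.1698, 0.4977, 0.1499, 1.5813, -0.0199, 1.1682, -0.0153], 'opening': 0.0054}
```

View pics/c26.png

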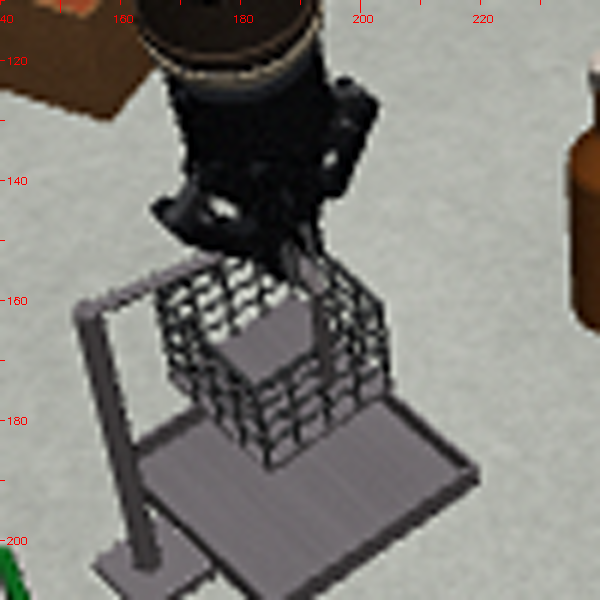

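View pics/c27.png

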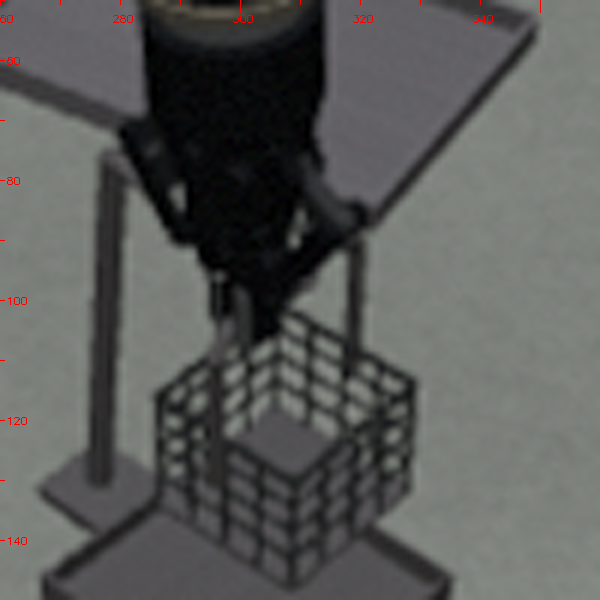

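Lowering in small steps while watching the wrist force.

Emit:
drive_tool(targets=[{"offset":[0,0.2,0.35],"twist":0},{"offset":[0,0,0],"twist":0}])

```text
time: 22.75
eef_pos: [0.5847, -0.2271, 0.3629]
orientation: [-3.043, 0.055, 1.244]
wrist_force: [-0.5, 0.1, -2.9]
opening: 0.0056
```

Emit:
drive_tool(targets=[{"offset":[0,0,0.2],"twist":0},{"offset":[0,0,0],"twist":0}])

```text
time: 23.0
eef_pos: [0.5848, -0.2271, 0.3612]
orientation: [-3.044, 0.055, 1.244]
wrist_force: [0.5, -0.2, -2.5]
opening: 0.0054
```

Emit:
drive_tool(targets=[{"offset":[0,0,0.1],"twist":0},{"offset":[0,0,0],"twist":0}])

```text
time: 23.25
eef_pos: [0.585, -0.2271, 0.3605]
orientation: [-3.045, 0.055, 1.244]
wrist_force: [1.3, 0.5, -1.2]
opening: 0.0057
```

Emit:
drive_tool(targets=[{"offset":[0,0,0.15],"twist":0},{"offset":[0,0,0],"twist":0}])

```text
time: 23.5
eef_pos: [0.5852, -0.2272, 0.3596]
orientation: [-3.047, 0.055, 1.245]
wrist_force: [1.5, -0.9, -1.5]
opening: 0.0053
```

Emit:
drive_tool(targets=[{"offset":[0,0,0],"twist":0},{"offset":[0,0,0],"twist":0},{"offset":[0,0,0],"twist":0},{"offset":[0,0,0],"twist":0},{"offset":[0,0,0],"twist":0}], jaw=0.6)

```text
time: 24.12
eef_pos: [0.5846, -0.2274, 0.3594]
orientation: [-3.046, 0.056, 1.244]
wrist_force: [-1.2, -0.6, -0.1]
opening: 0.0342
```

```bash
python3 go.py ss 0 .213 -.0274; python3 look.py s5c scene;python3 look.py s5s side; python3 -c "
from h import *
crop(cv2.imread('pics/s5c.png')[:,:,::-1],140,110,240,210,6,'c28.png');crop(cv2.imread('pics/s5s.png')[:,:,::-1],260,50,360,150,6,'c29.png')"
```

```text
t 24.12 peak [ 0.5595 -0.2566  0.2118] target [ 0.5585 -0.2552  0.213 ] tilt axis z [-0.109 -0.022 -0.994] off cm [ 0.09 -0.15 -0.11] twist -0.001 wf [-1.2 -0.6 -0.1] op 0.0342
{'time': 24.125, 'eef_pos': [0.5846, -0.2274, 0.3594], 'orientation': [-3.0456, 0.0555, 1.2441], 'joint_pos': [0.1714, 0.5056, 0.1492, 1.5859, -0.0206, 1.1522, -0.0144], 'opening': 0.0342}
{'time': 24.175, 'eef_pos': [0.5846, -0.2274, 0.3594], 'orientation': [-3.0456, 0.0555, 1.244], 'joint_pos': [0.1714, 0.5056, 0.1492, 1.5859, -0.0206, 1.1522, -0.0144], 'opening': 0.0339}
```

View pics/c28.png

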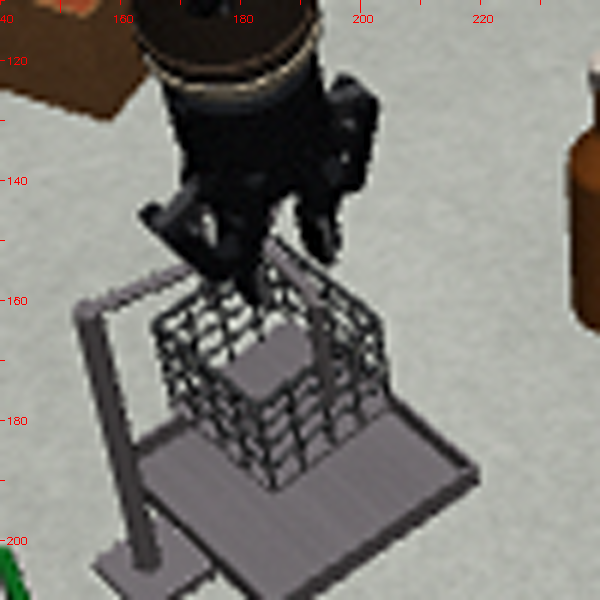

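View pics/c29.png

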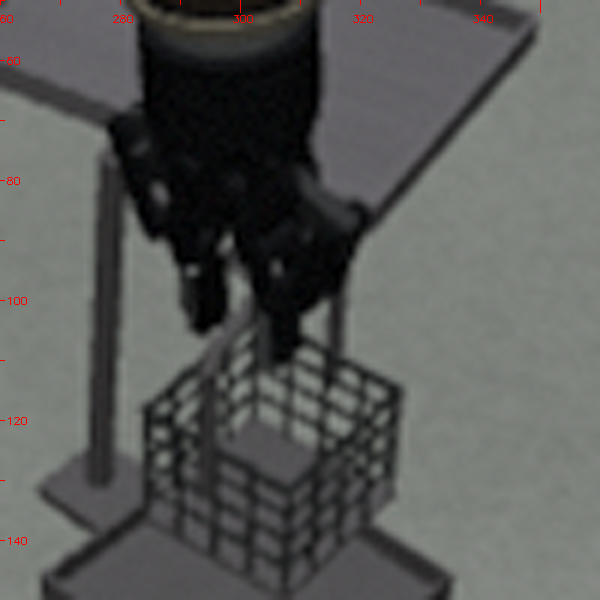

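Released and still up. I'm retreating along the finger axis.

Emit:
drive_tool(targets=[{"offset":[0,0,-1.5],"twist":0},{"offset":[0,0,-2],"twist":0},{"offset":[0,0,-3],"twist":0},{"offset":[0,0,-5],"twist":0},{"offset":[0,0,-5],"twist":0},{"offset":[0,0,0],"twist":0}])

```text
time: 24.98
eef_pos: [0.6028, -0.2235, 0.5342]
orientation: [-3.049, 0.055, 1.244]
wrist_force: [0.6, 0.4, -0.5]
opening: 0.034
```

Emit:
drive_tool(targets=[{"offset":[5,-1,0],"twist":0},{"offset":[5,-1,0],"twist":0},{"offset":[5,-1,0],"twist":0},{"offset":[5,-1,0],"twist":0},{"offset":[3,0,0],"twist":0},{"offset":[0,0,0],"twist":0},{"offset":[0,0,0],"twist":0},{"offset":[0,0,0],"twist":0}])

```text
time: 25.98
eef_pos: [0.6384, 0.011, 0.5268]
orientation: [-3.051, 0.057, 1.239]
wrist_force: [0.3, -0.2, 0.4]
opening: 0.0343
```

```bash
python3 look.py f1c scene; python3 look.py f1s side; python3 -c "
from h import *
crop(cv2.imread('pics/f1c.png')[:,:,::-1],140,120,240,220,6,'c30.png');crop(cv2.imread('pics/f1s.png')[:,:,::-1],250,60,350,160,6,'c31.png')"
```

```text
{'time': 25.975, 'eef_pos': [0.6384, 0.011, 0.5268], 'orientation': [-3.0507, 0.0571, 1.2392], 'joint_pos': [-0.1667, 0.4296, 0.099, 1.2879, -0.0248, 1.5322, -0.4064], 'opening': 0.0343}
{'time': 26.025, 'eef_pos': [0.6384, 0.0107, 0.5269], 'orientation': [-3.0509, 0.0572, 1.2387], 'joint_pos': [-0.1664, 0.4295, 0.0992, 1.2878, -0.0247, 1.5322, -0.4064], 'opening': 0.0339}
```

View pics/c30.png

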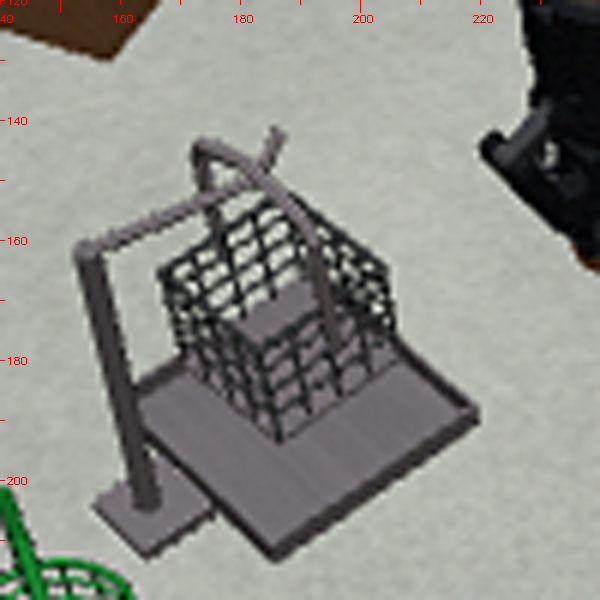

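View pics/c31.png

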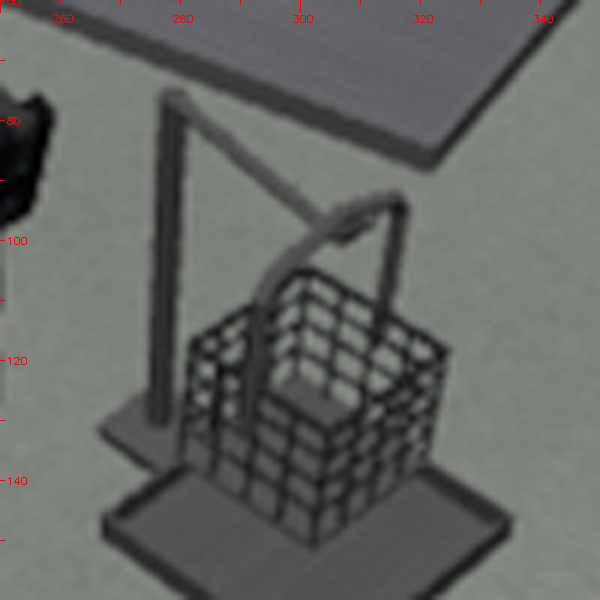

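View pics/f1c.png

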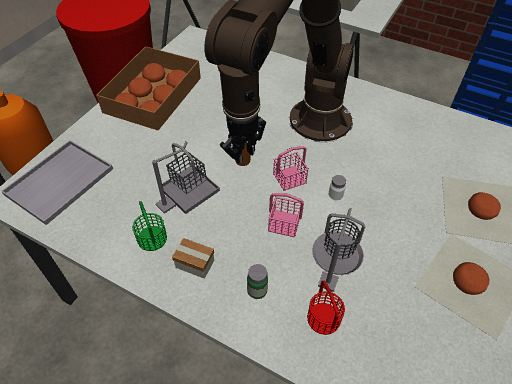

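View pics/f1s.png

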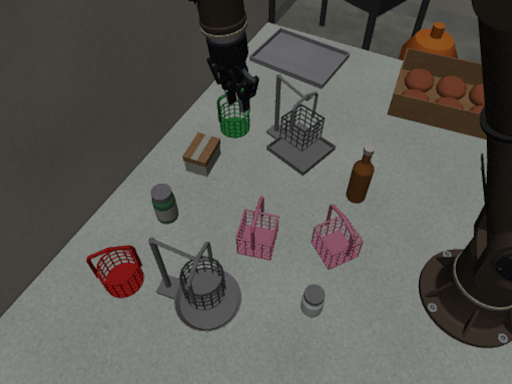

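```bash
python3 - <<'E'
from fit import *
d=np.load("poses.npz");out=[]
for tag,n,b,k,(x0,y0,x1,y1) in(("f1c","scene","ss","s",(140,120,240,220)),("f1s","side","ss","s",(250,60,350,160)),("f1c","scene","rs","r",(305,190,405,290)),("f1s","side","rs","r",(140,220,240,320))):
    c=cv2.resize(cv2.imread(f"pics/{tag}.png")[y0:y1,x0:x1],None,fx=4,fy=4,interpolation=cv2.INTER_CUBIC)[:300] if 0 else cv2.resize(cv2.imread(f"pics/{tag}.png")[y0:y1,x0:x1],None,fx=3,fy=3,interpolation=cv2.INTER_CUBIC)
    draw(c,n,[[(p[0],p[1],p[2]+.063) for p in l] for l in wire(0,k)],d[b],None,(0,255,255),3,(x0,y0)); out.append(c)
cv2.imwrite("pics/fin.png",np.vstack([np.hstack(out[:2]),np.hstack(out[2:])]))
E
```

```text
(no output)
```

View pics/fin.png

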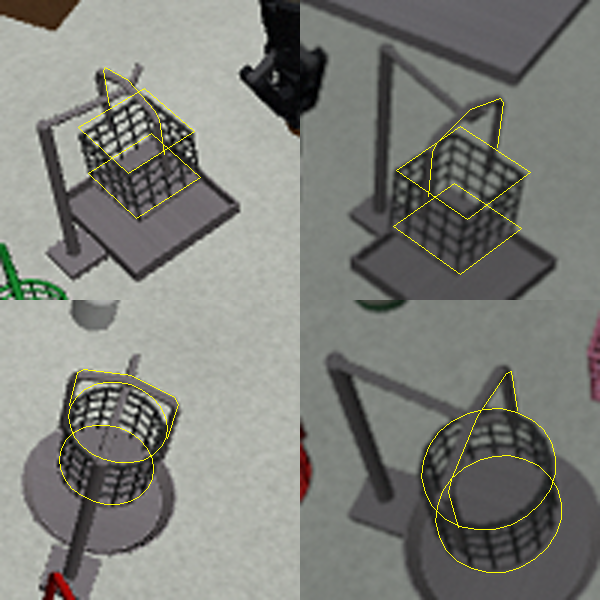

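Emit:
drive_tool(targets=[{"offset":[0,0,0],"twist":0},{"offset":[0,0,0],"twist":0},{"offset":[0,0,0],"twist":0},{"offset":[0,0,0],"twist":0},{"offset":[0,0,0],"twist":0}])

```text
time: 26.7
eef_pos: [0.6383, 0.0091, 0.5271]
orientation: [-3.051, 0.057, 1.236]
wrist_force: [-0.2, 0.2, 0.5]
opening: 0.0344
```

```bash
python3 - <<'E'
from h import *
for n,f,bx in(("scene","f1c",((140,120,240,220),(305,190,365,290))),("side","f1s",((250,60,350,160),(140,220,240,320)))):
    a=cv2.imread(f"pics/{f}.png").astype(int);b=eyes.snapshot(n)[:,:,::-1].astype(int)
    for x0,y0,x1,y1 in bx: D=abs(a-b)[y0:y1,x0:x1].max(2); print(n,D.max(),(D>25).sum())
    if n=="side":
        o=cv2.imread("pics/side0.png").astype(int)
        for nm,(x0,y0,x1,y1) in dict(bottle=(340,140,380,210),shaker=(295,280,330,322),jar=(145,180,182,226),carton=(180,130,225,178)).items(): D=abs(o-b)[y0:y1,x0:x1].max(2);print(nm,(D>25).sum())
E
```

```text
scene 173 532
scene 7 0
side 58 141
side 11 0
bottle 0
shaker 0
jar 0
carton 76
```

```bash
python3 - <<'E'
from h import *
b=eyes.snapshot("scene")[:,:,::-1];c=eyes.snapshot("side")[:,:,::-1]
cv2.imwrite("pics/g.png",np.hstack([cv2.resize(x,None,fx=4,fy=4) for x in (b[120:215,140:230],c[60:155,262:352])]))
cv2.imwrite("pics/gc.png",cv2.resize(np.hstack([c[120:185,170:235],cv2.imread("pics/side0.png")[120:185,170:235]]),None,fx=4,fy=4))
a=cv2.imread("pics/f1c.png").astype(int)
for n,f,cur,box in(("scene","f1c",b,(140,120,212,220)),("side","f1s",c,(268,60,350,160))):
    D=abs(cv2.imread(f"pics/{f}.png").astype(int)-cur)[box[1]:box[3],box[0]:box[2]].max(2);print(n,D.max(),(D>25).sum())
E
```

```text
scene 158 526
side 59 214
```

View pics/g.png

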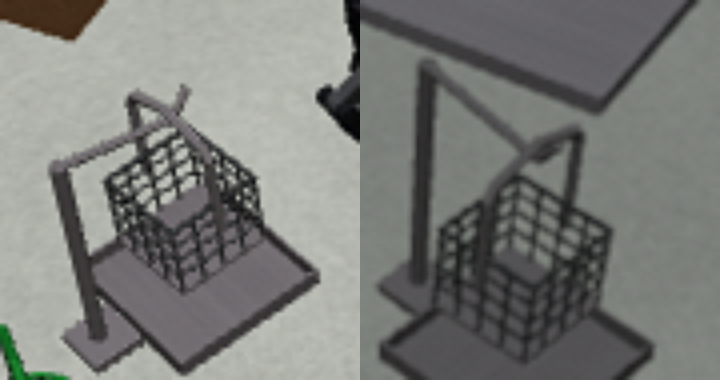

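View pics/gc.png

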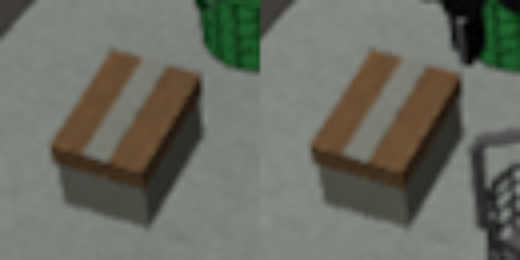

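Carton is unmoved; those differing pixels were the gripper. The square basket is still rocking slightly, so I'll let it settle.

Emit:
drive_tool(targets=[{"offset":[0,0,0],"twist":0},{"offset":[0,0,0],"twist":0},{"offset":[0,0,0],"twist":0},{"offset":[0,0,0],"twist":0},{"offset":[0,0,0],"twist":0},{"offset":[0,0,0],"twist":0},{"offset":[0,0,0],"twist":0},{"offset":[0,0,0],"twist":0}])

```text
time: 27.9
eef_pos: [0.6383, 0.0092, 0.5271]
orientation: [-3.051, 0.057, 1.236]
wrist_force: [0.7, -0.6, 0.1]
opening: 0.0343
```

Emit:
drive_tool(targets=[{"offset":[0,0,0],"twist":0},{"offset":[0,0,0],"twist":0},{"offset":[0,0,0],"twist":0},{"offset":[0,0,0],"twist":0},{"offset":[0,0,0],"twist":0},{"offset":[0,0,0],"twist":0},{"offset":[0,0,0],"twist":0},{"offset":[0,0,0],"twist":0}])

```text
time: 28.9
eef_pos: [0.6383, 0.0092, 0.5271]
orientation: [-3.051, 0.057, 1.236]
wrist_force: [0.7, 0.1, -0.8]
opening: 0.034
```

Emit:
drive_tool(targets=[{"offset":[0,0,0],"twist":0},{"offset":[0,0,0],"twist":0},{"offset":[0,0,0],"twist":0},{"offset":[0,0,0],"twist":0},{"offset":[0,0,0],"twist":0},{"offset":[0,0,0],"twist":0},{"offset":[0,0,0],"twist":0},{"offset":[0,0,0],"twist":0}])

```text
time: 29.9
eef_pos: [0.6383, 0.0092, 0.5272]
orientation: [-3.051, 0.057, 1.236]
wrist_force: [0.2, -0.1, 0.8]
opening: 0.0344
```

```bash
python3 - <<'E'
from h import *
L=[]
for i in range(10):
    L.append(eyes.snapshot("scene")[120:220,140:212].astype(int))
for i in range(1,10): D=abs(L[i]-L[0]).max(2);print(i*.05,D.max(),(D>25).sum())
cv2.imwrite("pics/l.png",cv2.resize(np.hstack([L[0],L[5],L[9]])[:,:,::-1].astype(np.uint8),None,fx=3,fy=3));print(env.sense()["time"])
E
```

```text
0.05 6 0
0.1 6 0
0.15000000000000002 7 0
0.2 6 0
0.25 5 0
0.30000000000000004 5 0
0.35000000000000003 6 0
0.4 7 0
0.45 6 0
30.4
```

View pics/l.png

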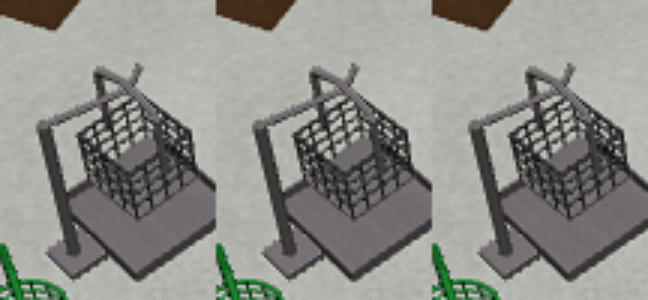

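```bash
python3 - <<'E'
from fit import *
d=np.load("poses.npz");out=[];I={n:eyes.snapshot(n)[:,:,::-1] for n in("scene","side")}
for n,b,k,(x0,y0,x1,y1) in(("scene","ss","s",(145,125,215,200)),("side","ss","s",(270,70,340,145))):
    c=cv2.resize(I[n][y0:y1,x0:x1],None,fx=5,fy=5,interpolation=cv2.INTER_CUBIC)
    draw(c,n,[[(p[0],p[1],p[2]+.063) for p in l] for l in wire(0,k)],d[b],None,(0,255,255),5,(x0,y0)); out.append(c)
cv2.imwrite("pics/fin2.png",np.hstack(out))
E
```

```text
(no output)
```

View pics/fin2.png

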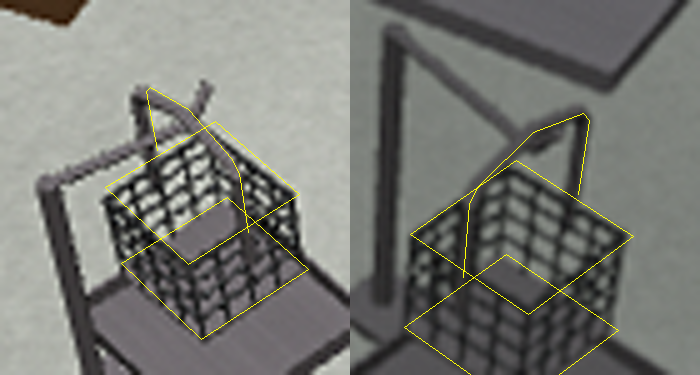

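```bash
python3 -c "
from bench import workorder
print(workorder.sign_off())"
```

```text
the job is handed in; nothing more can be done
None
```

Both baskets are hanging on their own hooks, round over the round tray and square over the square tray, and the job is handed in at about 30.5 s of the 67 s. The hand-in gave no verdict.

I gripped each handle about 28 mm off its peak so the fingers would clear the hook's rod. I then slid the handle over the tip from the open side, lowered it until the wrist force showed the hook carrying it, and let go.

**Last checks:**
- **Fit:** drawn over the scene and side pictures, a straight-hanging basket matched each real one to within about 2 pixels, or roughly 5 mm. I did not compute a separate tilt angle.
- **Motion:** the square basket was still rocking slightly at first. After about 3 s more, ten frames showed no movement. The round one was already still.
- **Bystanders:** the bottle, shaker and jar are unchanged in the side picture. The carton's check flagged 76 changed pixels; close up, that was the gripper in the first picture, and the carton has not moved.
- **Robot:** it stood clear, with nothing in the gripper. The tool had drifted to a lean of about 0.11 rad over the moves, which I allowed for when placing the square basket.

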